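Put the bathroom shelf things back on their own places

ROBOT

A 6-joint arm with a two-finger parallel gripper is mounted at the origin on the work surface. World frame = base frame: x ahead of the robot, y to its left, z up, the work surface at z = 0. Lengths are in mm, angles in rad, forces in N, time in s.
With the tool pointing down it reaches from about 350 to 875 mm from the base axis. Payload 4.2 kg.
Tool frame: the origin (TCP) lies at the very end of the fingers, on their centre line; the grasp point (between the pads) lies 19 mm behind it; z points along the fingers, y is the direction in which the jaws open and shut (so a half turn about z gives the same grasp; the last joint's range is limited). The gripper opens to 85 mm and grips with 20 to 120 N. Pads are 22 mm wide; open, the fingers measure 114 mm over their backs; the gripper's body (76 mm by 85 mm) begins 54 mm behind the grasp point. The pads swing forward as they close: fully open they stand 13 mm farther back than shut.
Start: joints at [1.549, 0.385, 0.008, 0, -1.194, -0.259], TCP at [173.171, 600.509, 198.312] pointing down, gripper open.
Joint ranges: [-3.14, 3.14], [-1.21, 2.06], [-1.07, 1.41], [-3.16, 2.05], [-2.99, -0.16], [-3.1, 3.1]. Speed limits (rad/s): [2.79, 2.79, 3.14, 3.14, 3.14, 3.14].

INTERFACE

Orientations are given as a unit quaternion [x, y, z, w].
In Python, from bench import arm, optics, job gives the robot as it stands.
- The arm moves only by the tool send_rows, never from a script. Its argument "steps" is a list that holds one entry, the list of rows, each a list of 5 numbers: the shift along the tool's x, y, z in cm, then the turn about the tool's z in rad, then the opening, from 0 (shut) to 1 (fully open). A call has 1 to 10 rows; each row shifts and turns the pose as measured when the row begins, along the tool's axes as they then stand; what a row does not reach is not made up. A row lasts 1/12 s, in which the tool goes at most 41.7 mm and 7.16 degrees, less where a joint would pass 70% of its speed; a pose out of reach is approached as far as the arm can. A call with a gripper value outside its range is refused whole. The fingers move at their own pace and stop on an object; the grip force is fixed at half the most. Time passes only in rows, so rows that do not move let the fingers close. It gives the time, the measured TCP pose, the force and the opening at its end, in the units of the state.
- arm.read_state(): the state, without advancing time (a new reading comes with each control period).
- optics.get_image(name): name is "side" or "top" or "wrist"; returns (picture, depth): 400x640x3 uint8, blue, green, red; 400x640 float32, mm along the optical axis (not along the pixel's ray), 0 where there is no reading.
- optics.get_calibration(name): a dict with "K" (3x3 intrinsics, pixels), "k1" (the pictures are not rectified: a ray, as slopes to the right and down, at radius r is drawn at 1 + k1 r^2 times it, then the intrinsics apply), "rvec" (rotation vector, rad) and "tvec" (3), from world to camera coordinates, as OpenCV has them; the wrist camera has in their place "hand_eye" (4x4, takes a point from camera to tool coordinates, whose origin is the TCP and whose axes are the flange's). Camera axes: x right, y down, z forward; pixel columns grow to the right and rows downward; lengths in mm; the calibration is good to about 2 mm. A picture is of the moment at which its call begins: read the wrist's pose just before it. get_calibration takes no time and is no camera call.
- job.job_done(): hands the job in, once; it reports no verdict.
The state is a dict: "clock": time; "joints": joint angles; "joint_vel": joint speeds; "joint_efforts": joint torques, N m; "position": TCP position; "ee_rot": TCP orientation; "contact_force": force on the tool from outside, world axes, zero at the start; "wrist_torque": the same for the moment, N m; "gripper_width": finger opening in mm.
Only numpy, scipy, OpenCV 4.12 (cv2) and the standard library are available. Lean on these libraries where they do the work, as an engineer would, in place of code of your own. Each camera call takes 0.05 s, during which the arm holds its last target. There are 200 camera calls.

TASK

After the shelf was wiped, three things were put back in each other's places: the soap pump stands in the big steel dipper, the small steel dipper stands on the oblong soap dish, and the soap bar lies on the pump's round saucer. Put them right: the pump standing on the round saucer, the soap bar lying flat and lengthwise in the soap dish, and the small dipper nested upright inside the big dipper, which keeps standing on the shelf, with the two handles pointing well apart (a quarter turn or more); the bare stone pad can take one thing meanwhile. Do not knock the pump over, and leave the tin and the nail clipper where they are.

Things in the scene. Friction and masses are not known exactly. Their poses are not given: they have to be found in the camera images.
- pump: Blue plastic soap pump, upright, 0.28 kg. Bottle 62 mm across, shoulder ends at height 97 mm; above it collar and push head, a straight 28 mm column up to 131 mm, rigid, good to grip from above at 105-131 mm. The 10 mm wide spout points along +x to 46 mm from the axis, so grip along y. Origin: centre of the underside. Starts standing in the big dipper.
- soap_bar: Cream soap bar, 75 mm long (x), 48 mm wide (y), 26 mm high, rounded edges, both ends alike, about 0.1 kg. Origin: centre of the underside. At the start it lies on the round saucer.
- small_dipper: Small steel dipper, 0.12 kg: cup 66 mm high, 62 mm across the rim, 56 mm at the foot, wall 3 mm, floor 4 mm; level handle along +x at the rim, ending 112 mm from the axis, 14 mm wide, 8 mm thick (58 to 66 mm above the foot). Origin: centre of the underside, z up. Starts on the soap dish.
- small_handle (a point): Point to grip on the small dipper's handle: middle of the bar, 75 mm from the cup's axis along the dipper's +x, 62 mm above its underside.
- big_dipper: Big steel dipper, 0.3 kg, loose on the shelf: cup 54 mm high, 96 mm across the rim, 84 mm inside at the floor, wall 3 mm, inner floor 4 mm above its origin. Handle 16 mm wide along +x, slanting up from the rim to 80 mm high at 122 mm from the axis, so the small dipper only sits down with its handle turned away. Origin: centre of the underside, z up.
- saucer: The pump's round white ceramic saucer, fixed, 108 mm across and 10 mm high; inside 94 mm across at the floor, which is 5 mm above its origin. Origin: centre of the underside.
- soap_dish: Oblong white ceramic soap dish, fixed, 122 mm long (x), 84 mm wide (y), rim 22 mm high, recess 108 x 70 mm; things rest on lengthwise ribs whose tops are 11 mm above its origin. Origin: centre of the underside.
- stone_pad: Bare grey stone drying pad, fixed, 125 x 125 mm, 6 mm thick, flat: the free spot. Origin: centre of the underside.
- tin: Bystander, leave it: small round aluminium tin, 65 mm in diameter, 25 mm high, loose. Origin: centre of the underside. Like everything here it stands on the narrow marble shelf, a slab whose top is 20 mm above the work surface.
- nail_clipper: Bystander, leave it: steel nail clipper, 63 mm long (x), 13 mm wide, 15 mm high, loose. Origin: centre of the underside.
There are look-alikes about, which are no part of the job. What is shaped like the small_dipper but turquoise is not meant. What is shaped like the soap_bar but black is not meant.

How it is judged (in metres and radians):
At the end, for the whole second after the job is handed in: Pump upright on the saucer (18 mm of centre); bar flat on the dish ribs (18 mm lengthwise, 13 mm across, 20 deg); small dipper upright on the big one's floor (17 mm), small_handle at most 45 mm out towards the big handle (some 60 deg apart); big dipper on the marble; all at rest (horizontal distance between pump and saucer below 0.018 m and z of pump in the frame of saucer between 0 and 0.01 m and angle between each of pump, small_dipper, big_dipper's own z axis and vertical below 0.12 rad and x of soap_bar in the frame of soap_dish between -0.018 and 0.018 m and y of soap_bar in the frame of soap_dish between -0.013 and 0.013 m and z of soap_bar in the frame of soap_dish between 0.006 and 0.016 m and angle between the x axis of soap_bar and the x axis of soap_dish, either way round below 0.35 rad and angle between soap_bar's own z axis and vertical below 0.15 rad and horizontal distance between small_dipper and big_dipper below 0.017 m and z of small_dipper in the frame of big_dipper between -0.001 and 0.01 m and x of small_handle in the frame of big_dipper below 0.045 m and height (world z) of big_dipper below 0.026 m and linear speed of each of pump, soap_bar, small_dipper, big_dipper below 0.02 m/s); the robot touches nothing.
It fails at once if the tin was pushed more than 25 mm (distance of tin from where it was at the start of the episode above 0.025 m).
It fails at once if the nail clipper was pushed more than 25 mm (distance of nail_clipper from where it was at the start of the episode above 0.025 m).
It fails at once if the pump was tipped over (leaned more than 40 degrees) (angle between pump's own z axis and vertical above 0.7 rad).
It also fails if it takes over 134 s, if anything falls off the work surface, if the arm or the gripper's body presses on something with over 40 N, if the wrist force passes 120 N, or if a joint passes its speed limit or range.

## Working session

There is one attempt and no reset: what is moved stays moved. The work goes in short steps, Python scripts to look and compute and a tool call to move; the robot and the scene stay as the last step left them, time stands still between calls to the robot, and variables do not carry over. Pictures are saved under pics/ and viewed, about 12 in all and at most 16, crops included, and the job is handed in when it is done.

Besides the shell and the picture viewer there is one more tool, called after "Request:" by a JSON object that holds its "method" and its "body". send_rows: Moves the arm, as the interface text tells. Its arguments: {"type":"object","properties":{"steps":{"type":"array","items":{"type":"array","items":{"type":"array","items":{"type":"number"}}}}},"required":["steps"]}

```bash
ls && mkdir -p pics
cat > h.py <<'E'
import cv2,numpy as np
from scipy.spatial.transform import Rotation as R
from bench import arm,optics,job
def cam(n):
    c=optics.get_calibration(n)
    if n=='wrist':
        s=arm.read_state();T=np.eye(4);T[:3,:3]=R.from_quat(s['ee_rot']).as_matrix();T[:3,3]=s['position']
        W=T@np.array(c['hand_eye'])
    else:
        M=np.eye(4);M[:3,:3]=cv2.Rodrigues(np.array(c['rvec'],float))[0];M[:3,3]=np.ravel(c['tvec']);W=np.linalg.inv(M)
    p,d=optics.get_image(n)
    return p,d,W,np.array(c['K']),c['k1']
def ray(W,K,k1,u,v):
    q=cv2.undistortPoints(np.array([[[u,v]]],float),K,np.array([k1,0,0,0.]))[0,0]
    return W[:3,3],W[:3,:3]@np.array([q[0],q[1],1])
def at_z(C,u,v,z):
    o,r=ray(*C[2:],u,v);return o+r*(z-o[2])/r[2]
def at_d(C,u,v):
    o,r=ray(*C[2:],u,v);return o+r*C[1][int(v),int(u)]
def proj(C,P):
    W,K,k1=C[2:];M=np.linalg.inv(W)
    return cv2.projectPoints(np.array(P,float).reshape(-1,1,3),cv2.Rodrigues(M[:3,:3])[0],M[:3,3],K,np.array([k1,0,0,0.]))[0][:,0]
def save(C,n):
    import pickle;pickle.dump(C,open(f'pics/{n}.pkl','wb'));cv2.imwrite(f'pics/{n}.png',C[0])
def load(n):
    import pickle;return pickle.load(open(f'pics/{n}.pkl','rb'))
E
python3 - <<'E'
from h import *
s=arm.read_state();print({k:np.round(v,3) for k,v in s.items()})
for n in('top','side'):
    C=cam(n);save(C,n);print(n,C[2].round(2),C[3])
print(optics.get_calibration('wrist'))
E
```

```text
pics
{'clock': np.float64(0.0), 'joints': array([ 1.549,  0.386,  0.007, -0.   , -1.194, -0.259]), 'joint_vel': array([ 0.001, -0.   , -0.001, -0.002,  0.001,  0.001]), 'joint_efforts': array([-0.0000e+00, -3.9229e+01,  1.8840e+01,  4.1860e+00, -5.0000e-03,
       -0.0000e+00]), 'position': array([172.99 , 599.918, 197.226]), 'ee_rot': array([ 0.99 , -0.14 , -0.   ,  0.001]), 'contact_force': array([-0.385, -0.347, -0.027]), 'wrist_torque': array([-0.016,  0.021, -0.025]), 'gripper_width': np.float64(85.554)}
top [[ 0.00000e+00 -1.00000e+00  7.00000e-02  3.72390e+02]
 [-1.00000e+00  0.00000e+00  1.00000e-02 -6.73800e+01]
 [-1.00000e-02 -7.00000e-02 -1.00000e+00  1.09288e+03]
 [ 0.00000e+00  0.00000e+00  0.00000e+00  1.00000e+00]] [[371.64298337   0.         323.62463157]
 [  0.         371.64298337 196.01907372]
 [  0.           0.           1.        ]]
side [[ 7.6000e-01 -3.9000e-01  5.2000e-01 -1.4649e+02]
 [-6.5000e-01 -4.8000e-01  5.9000e-01 -7.5026e+02]
 [ 2.0000e-02 -7.9000e-01 -6.2000e-01  8.0221e+02]
 [ 0.0000e+00  0.0000e+00  0.0000e+00  1.0000e+00]] [[417.66353357   0.         326.5246284 ]
 [  0.         417.66353357 200.7817007 ]
 [  0.           0.           1.        ]]
{'K': array([[320.52023763,   0.        , 320.8616338 ],
       [  0.        , 320.52023763, 196.23658718],
       [  0.        ,   0.        ,   1.        ]]), 'k1': -0.013224701203660932, 'hand_eye': array([[ 7.80541209e-04, -9.61466681e-01, -2.74920373e-01,
         6.99354482e+01],
       [ 9.99999466e-01,  9.36866134e-04, -4.37307641e-04,
         2.67411421e-01],
       [ 6.78020314e-04, -2.74919885e-01,  9.61466899e-01,
        -1.73878707e+02],
       [ 0.00000000e+00,  0.00000000e+00,  0.00000000e+00,
         1.00000000e+00]])}
```

View pics/top.png

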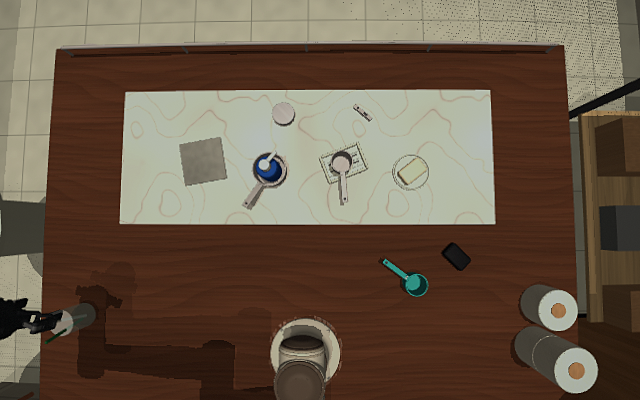

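View pics/side.png

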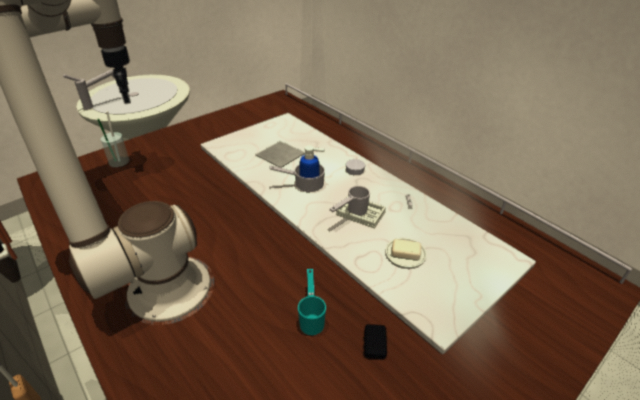

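The top view shows pad (204,161), big dipper + pump (268,168), dish + small steel dipper (343,162), saucer + cream bar (411,171), tin (284,113) and clipper (363,112). The look-alikes are the turquoise dipper (415,285) and black bar (456,256). The steel dipper and cream bar on the marble fit the description, which I'll confirm in a crop.

Run:
```python
from h import *
C=load('top')
cr=C[0][100:220,170:435];cv2.imwrite('pics/c1.png',cv2.resize(cr,None,fx=3,fy=3,interpolation=cv2.INTER_CUBIC))
for n,u,v,z in [('pad',204,161,26),('bigrim',269,170,74),('pumptop',264,165,151),('smallrim',341.5,163,100),('smallhend',344,203,95),('bighend',248,206,100),('dish',344,162,42),('sauc',411,172,30),('bar',411,172,51),('tin',284,113,45)]:
    print(n,at_z(C,u,v,z).round(0),at_d(C,u,v).round(0))
```

```text
pad [552. 297.  26.] [552. 297.  25.]
bigrim [518.  97.  74.] [511.  89. 123.]
pumptop [520.  98. 151.] [520.  97. 154.]
smallrim [ 533. -103.  100.] [ 544. -105.   35.]
smallhend [ 426. -109.   95.] [ 430. -112.   15.]
bighend [417. 149. 100.] [421. 166.  22.]
dish [ 545. -112.   42.] [ 547. -112.   35.]
sauc [ 518. -305.   30.] [ 515. -300.   52.]
bar [ 515. -300.   51.] [ 515. -300.   52.]
tin [688.  61.  45.] [688.  61.  45.]
```

View pics/c1.png

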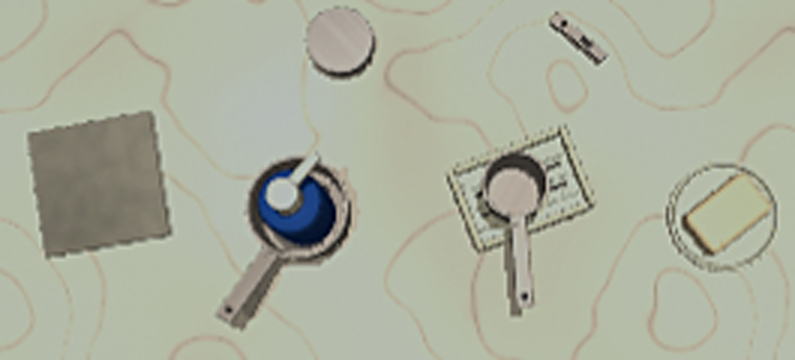

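The crop confirms it: the small steel dipper, handle toward the robot, stands on the dish, the cream bar is on the saucer, and the pump's spout points up-right (crop 283,195→317,155), yaw about -0.70. I'll move above the pump.

```bash
cat >> h.py <<'E'
def yaw():
    x=R.from_quat(arm.read_state()['ee_rot']).as_matrix()[:,0];return np.arctan2(x[1],x[0])
def go(x,y,z,yw):
    "turn first, then shift in tool axes (cm) after the turn"
    s=arm.read_state();t=(yaw()-yw+np.pi)%(2*np.pi)-np.pi
    d=np.array([x,y,z])-s['position'];c,n=np.cos(yw),np.sin(yw)
    D=np.array([d[0]*c+d[1]*n,d[0]*n-d[1]*c,-d[2]])/10
    print('clk %.1f pos'%s['clock'],s['position'].round(1),'yaw %.3f'%yaw(),'turn %.3f'%t,'shift',D.round(2),'rows>=',np.ceil(max(np.linalg.norm(D)/4,abs(t)/.12)),'w %.1f'%s['gripper_width'],'j6 %.2f'%s['joints'][5])
E
python3 -c "
from h import *
go(520,98,200,-.7)"
```

```text
clk 0.1 pos [173.  599.9 197.3] yaw -0.281 turn 0.419 shift [58.87 16.04 -0.27] rows>= 16.0 w 85.5 j6 -0.26
```

Request:
{"method": "send_rows", "body": {"steps": [[[0,0,0,0.105,1],[0,0,0,0.105,1],[0,0,0,0.105,1],[0,0,0,0.105,1],[3.68,1.0,0,0,1],[3.68,1.0,0,0,1],[3.68,1.0,0,0,1],[3.68,1.0,0,0,1],[3.68,1.0,0,0,1],[3.68,1.0,0,0,1]]]}}

```text
clock: 0.93
position: [298.6, 404.4, 190.3]
ee_rot: [0.937, -0.349, 0.001, 0.007]
contact_force: [0.4, -0.2, 0.4]
gripper_width: 85.6
```

```bash
python3 -c "
from h import *
go(520,98,200,-.7)"
```

```text
clk 0.9 pos [298.6 404.4 190.3] yaw -0.713 turn -0.013 shift [36.68  9.17 -0.97] rows>= 10.0 w 85.6 j6 -0.40
```

Request:
{"method": "send_rows", "body": {"steps": [[[3.65,0.9,-0.1,0,1],[3.65,0.9,-0.1,0,1],[3.65,0.9,-0.1,0,1],[3.65,0.9,-0.1,0,1],[3.65,0.9,-0.1,0,1],[3.65,0.9,-0.1,0,1],[3.65,0.9,-0.1,0,1],[3.65,0.9,-0.1,0,1],[3.65,0.9,-0.1,0,1],[3.65,0.9,-0.1,0,1]]]}}

```text
clock: 1.77
position: [520.4, 78.5, 202.2]
ee_rot: [0.938, -0.347, -0.001, 0.009]
contact_force: [0.6, 1.0, 0.6]
gripper_width: 86.0
```

Request:
{"method": "send_rows", "body": {"steps": [[[0,0,0,0,1],[0,0,0,0,1]]]}}

```text
clock: 1.93
position: [523.0, 72.3, 201.0]
ee_rot: [0.936, -0.352, -0.002, 0.01]
contact_force: [0.4, 0.6, 0.5]
gripper_width: 85.7
```

```bash
python3 -c "
from h import *
go(520,98,200,-.7)
C=cam('wrist');save(C,'w1')"
```

```text
clk 1.9 pos [523.   72.3 201. ] yaw -0.720 turn -0.020 shift [-1.89 -1.77  0.1 ] rows>= 1.0 w 85.7 j6 0.39
```

View pics/w1.png

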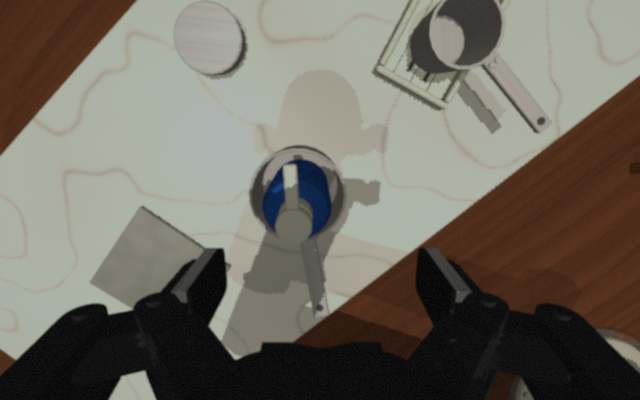

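The wrist view shows the pump head at (293,224) with the spout tip at (291,168), and the big dipper's rim centred at about (298,192) with its handle down to (318,308). I'll compute the positions.

```bash
python3 -c "
from h import *
C=load('w1')
a=at_z(C,294,224,155);b=at_z(C,291,168,152);print(a.round(1),b.round(1),np.arctan2(*(b-a)[1::-1]), at_d(C,294,224))
r=at_z(C,298,192,74);h=at_z(C,318,308,100);print('big',r.round(1),h.round(1),np.arctan2(*(h-r)[1::-1]),np.hypot(*(h-r)[:2]))
for u,v,z in[(209,38,45)]:print(at_z(C,u,v,z))
go(a[0],a[1],200,-.71)
T=load('top');print(at_d(T,265,165))
"
```

```text
[525.   95.4 155. ] [556.7  69.5 152. ] -0.6855718949424957 [524.87112345  95.55905793 154.34443033]
big [527.6  94.5  74. ] [430.8 154.1 100. ] 2.5893842046716746 113.66324104020549
[688.6888524   62.62667838  45.        ]
clk 2.0 pos [522.8  72.6 201. ] yaw -0.719 turn -0.009 shift [-1.31 -1.87  0.1 ] rows>= 1.0 w 85.6 j6 0.39
[519.80441423  95.05112395 153.14893439]
```

Request:
{"method": "send_rows", "body": {"steps": [[[-0.7,-1.0,0,-0.03,1],[-0.7,-0.9,0,0,1],[0,0,0,0,1],[0,0,0,0,1]]]}}

```text
clock: 2.32
position: [522.5, 101.0, 199.8]
ee_rot: [0.942, -0.334, -0.002, 0.01]
contact_force: [-0.2, -1.1, -0.4]
gripper_width: 85.3
```

```bash
python3 -c "
from h import *
go(524.5,95.5,128,-.69)"
```

```text
clk 2.3 pos [522.5 101.  199.8] yaw -0.682 turn 0.008 shift [0.5  0.3  7.18] rows>= 2.0 w 85.3 j6 0.38
```

Request:
{"method": "send_rows", "body": {"steps": [[[0.25,0.15,1.2,0,1],[0.15,0.1,1.2,0,1],[0,0,1.2,0,1],[0,0,1.2,0,1],[0,0,1.0,0,1],[0,0,0.6,0,1],[0,0,0.2,0,1],[0,0,0,0,1],[0,0,0,0,1]]]}}

```text
clock: 3.07
position: [521.7, 103.9, 133.7]
ee_rot: [0.945, -0.327, -0.001, 0.009]
contact_force: [-0.1, -0.1, -0.4]
gripper_width: 85.4
```

```bash
python3 -c "
from h import *
go(524.5,95.5,128,-.69)"
```

```text
clk 3.1 pos [521.7 103.9 133.7] yaw -0.666 turn 0.024 shift [0.75 0.47 0.57] rows>= 1.0 w 85.4 j6 0.39
```

Request:
{"method": "send_rows", "body": {"steps": [[[0.5,0.35,0.2,0.025,1],[0.25,0.15,0.2,0,1],[0,0,0.1,0,1],[0,0,0,0,1]]]}}

```text
clock: 3.4
position: [525.9, 95.1, 130.5]
ee_rot: [0.94, -0.34, 0.001, 0.007]
contact_force: [-0.1, -0.5, -0.7]
gripper_width: 85.5
```

```bash
python3 -c "
from h import *
go(524.5,95.5,128,-.69)
C=cam('wrist');save(C,'w2')"
```

```text
clk 3.4 pos [525.9  95.1 130.5] yaw -0.693 turn -0.003 shift [-0.14  0.06  0.25] rows>= 1.0 w 85.5 j6 0.38
```

View pics/w2.png

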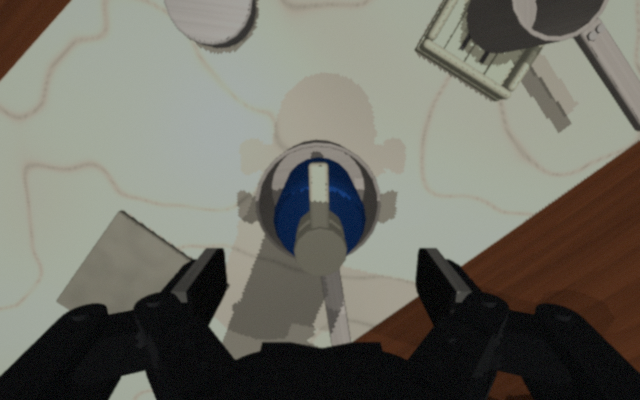

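Head centred between the fingers (u=320 of 320), spout straight up the picture. Closing.

Request:
{"method": "send_rows", "body": {"steps": [[[-0.05,0,0.2,0,1],[0,0,0.2,0,1],[0,0,0,0,0.1],[0,0,0,0,0],[0,0,0,0,0],[0,0,0,0,0],[0,0,0,0,0],[0,0,0,0,0],[0,0,0,0,0],[0,0,0,0,0]]]}}

```text
clock: 4.28
position: [525.8, 95.4, 126.5]
ee_rot: [0.94, -0.34, 0.001, 0.007]
contact_force: [-0.7, 0.2, 0.5]
gripper_width: -0.1
```

```bash
python3 -c "
from h import *
go(552,297,215,-.69);print(arm.read_state()['contact_force'])"
```

```text
clk 4.3 pos [525.8  95.4 126.5] yaw -0.693 turn -0.003 shift [-10.81 -17.21  -8.85] rows>= 6.0 w -0.1 j6 0.38
[-0.68252746  0.15064742  0.49383169]
```

```bash
python3 -c "
from h import *
C=cam('wrist');save(C,'w3')
a=load('w2')
for n in('w2','w3'):
  D=load(n)
  for p in[(320,250),(318,180),(320,262)]:print(n,p,at_d(D,*p).round(1))"
```

```text
w2 (320, 250) [525.1  96.7 154.3]
w2 (318, 180) [552.8  74.9 148.3]
w2 (320, 262) [519.6 101.2 153.8]
w3 (320, 250) [535.   89.  177.9]
w3 (318, 180) [553.4  74.6 148.5]
w3 (320, 262) [535.1  89.  188.8]
```

View pics/w3.png

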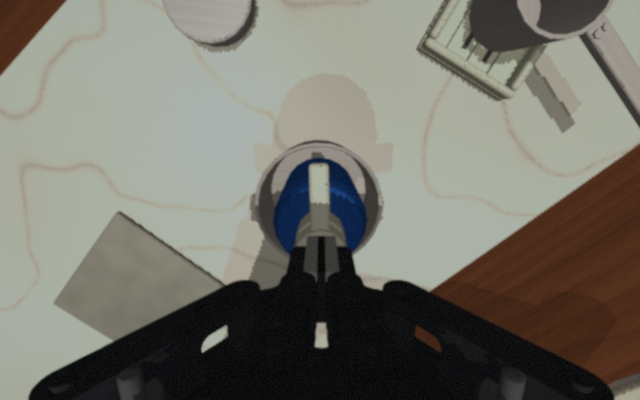

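```bash
python3 -c "
from h import *
D=load('w3');s=arm.read_state();print(s['gripper_width'],proj(D,s['position']),proj(D,s['position']+np.array([0,0,19])))
for v in range(225,300,8):print(v,[at_d(D,u,v)[2].round(0) for u in(300,308,314,320,326,332,340)], at_d(D,312,v).round(0))
cv2.imwrite('pics/c3.png',cv2.resize(D[0][200:300,260:380],None,fx=5,fy=5,interpolation=cv2.INTER_CUBIC))
"
```

```text
-0.1522939809043293 [[320.72205936 229.67596579]] [[321.1406763  243.00871897]]
225 [np.float64(130.0), np.float64(137.0), np.float64(151.0), np.float64(152.0), np.float64(150.0), np.float64(136.0), np.float64(129.0)] [538.  91. 150.]
233 [np.float64(144.0), np.float64(153.0), np.float64(153.0), np.float64(153.0), np.float64(153.0), np.float64(152.0), np.float64(144.0)] [535.  94. 153.]
241 [np.float64(153.0), np.float64(168.0), np.float64(167.0), np.float64(168.0), np.float64(168.0), np.float64(168.0), np.float64(153.0)] [537.  92. 168.]
249 [np.float64(168.0), np.float64(176.0), np.float64(176.0), np.float64(176.0), np.float64(176.0), np.float64(176.0), np.float64(167.0)] [537.  92. 177.]
257 [np.float64(175.0), np.float64(184.0), np.float64(184.0), np.float64(183.0), np.float64(184.0), np.float64(184.0), np.float64(175.0)] [537.  92. 183.]
265 [np.float64(183.0), np.float64(190.0), np.float64(190.0), np.float64(190.0), np.float64(190.0), np.float64(192.0), np.float64(183.0)] [537.  91. 191.]
273 [np.float64(201.0), np.float64(198.0), np.float64(195.0), np.float64(195.0), np.float64(195.0), np.float64(198.0), np.float64(201.0)] [536.  92. 196.]
281 [np.float64(205.0), np.float64(204.0), np.float64(204.0), np.float64(195.0), np.float64(195.0), np.float64(205.0), np.float64(204.0)] [538.  91. 204.]
289 [np.float64(209.0), np.float64(209.0), np.float64(206.0), np.float64(196.0), np.float64(201.0), np.float64(209.0), np.float64(209.0)] [537.  91. 208.]
297 [np.float64(213.0), np.float64(212.0), np.float64(206.0), np.float64(195.0), np.float64(204.0), np.float64(213.0), np.float64(213.0)] [536.  92. 211.]
```

View pics/c3.png

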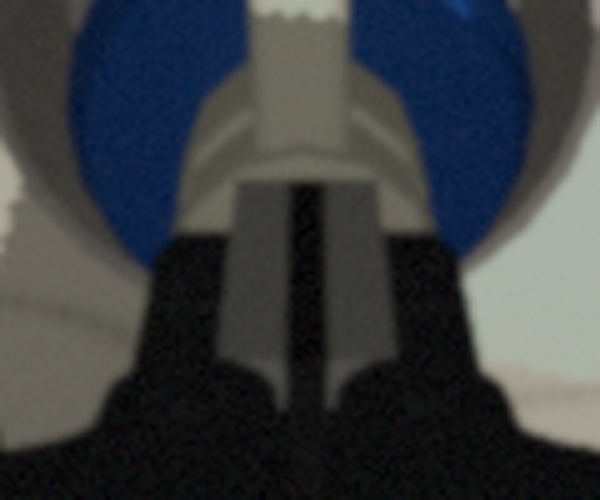

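```bash
python3 -c "
from h import *
he=np.array(optics.get_calibration('wrist')['hand_eye'])
for n in('w1','w2','w3'):
  D=load(n);q=cv2.undistortPoints(np.stack(np.meshgrid(np.arange(640.),np.arange(400.)),-1).reshape(-1,1,2),D[3],np.array([D[4],0,0,0]))[:,0]
  d=D[1].ravel();P=np.c_[q*d[:,None],d]@he[:3,:3].T+he[:3,3]
  g=D[0].reshape(-1,3).max(1)
  m=(d>0)&(abs(P[:,0])<13)&(abs(P[:,1])<62)&(P[:,2]<5)&(P[:,2]>-80)&(g<90)
  X=P[m];i=np.argsort(-X[:,2])[:400:40];print(n,m.sum());print(np.c_[X[i],np.where(m)[0][i]%640,np.where(m)[0][i]//640].round(0))
"
```

```text
w1 4953
[[  5.  43. -44. 417. 256.]
 [  8.  43. -46. 418. 251.]
 [  4.  43. -47. 418. 261.]
 [ -7.  43. -47. 416. 284.]
 [ -9.  43. -48. 416. 288.]
 [  8.  43. -48. 420. 254.]
 [  2.  43. -49. 419. 268.]
 [ -8. -43. -49. 224. 288.]
 [  1.  43. -50. 419. 271.]
 [  1.  43. -50. 420. 272.]]
w2 5373
[[  9.   5.   5. 330. 213.]
 [  6.   8.   2. 335. 219.]
 [  8.  -7.  -1. 308. 217.]
 [  4. -12.  -4. 299. 226.]
 [  3. -12.  -6. 299. 228.]
 [  6. -10. -13. 302. 229.]
 [  9.   5. -15. 330. 225.]
 [  0. -14. -18. 295. 242.]
 [  8.  -9. -19. 304. 230.]
 [  8.  -7. -21. 307. 230.]]
w3 4451
[[  5.  10.   5. 337. 218.]
 [  9.   5.   1. 330. 215.]
 [  7.   8.  -2. 335. 220.]
 [  6.   9.  -5. 337. 223.]
 [  5.  10.  -8. 339. 226.]
 [  2. -12. -10. 298. 233.]
 [  8.   7. -18. 335. 229.]
 [  2.  12. -20. 344. 241.]
 [  7. -10. -22. 302. 234.]
 [  9.   6. -24. 333. 231.]]
```

The wrist depth shows the real fingertips about 31 mm behind the reported TCP: the shut tips are at z≈158 with the TCP reading 126. The fingers closed just above the head, so I'll open and go 31 mm lower than the readings suggest.

Request:
{"method": "send_rows", "body": {"steps": [[[0,0,0,0,1],[0,0,0,0,1],[0,0,0,0,1],[0,0,0,0,1],[0,0,0,0,1],[0,0,0,0,1],[0,0,0,0,1]]]}}

```text
clock: 4.92
position: [525.8, 95.4, 126.6]
ee_rot: [0.94, -0.34, 0.002, 0.007]
contact_force: [0.4, -0.8, -0.3]
gripper_width: 83.4
```

```bash
python3 -c "
from h import *
go(525,95.5,95,-.69)"
```

```text
clk 4.9 pos [525.8  95.4 126.6] yaw -0.693 turn -0.003 shift [-0.07  0.05  3.16] rows>= 1.0 w 83.4 j6 0.38
```

Request:
{"method": "send_rows", "body": {"steps": [[[0,0,0.6,0,1],[0,0,0.6,0,1],[0,0,0.6,0,1],[0,0,0.6,0,1],[0,0,0.4,0,1],[0,0,0.2,0,1],[0,0,0,0,1]]]}}

```text
clock: 5.5
position: [525.0, 94.6, 92.3]
ee_rot: [0.94, -0.34, 0.001, 0.008]
contact_force: [0.3, 0.3, -0.2]
gripper_width: 85.3
```

```bash
python3 -c "
from h import *
go(525,95.5,95,-.69);print(arm.read_state()['contact_force'])"
```

```text
clk 5.5 pos [525.   94.6  92.3] yaw -0.693 turn -0.003 shift [-0.06 -0.07 -0.27] rows>= 1.0 w 85.3 j6 0.38
[ 0.32148595  0.29465017 -0.1927542 ]
```

Request:
{"method": "send_rows", "body": {"steps": [[[0,0,-0.2,0,0],[0,0,0,0,0],[0,0,0,0,0],[0,0,0,0,0],[0,0,0,0,0],[0,0,0,0,0],[0,0,0,0,0],[0,0,0,0,0]]]}}

```text
clock: 6.17
position: [525.8, 95.1, 95.2]
ee_rot: [0.94, -0.34, 0.001, 0.007]
contact_force: [0.6, -0.5, -1.1]
gripper_width: 25.8
```

```bash
python3 -c "
from h import *
go(552,297,195,-.69);print(arm.read_state()['contact_force'])"
```

```text
clk 6.2 pos [525.8  95.1  95.2] yaw -0.693 turn -0.003 shift [-10.83 -17.25  -9.98] rows>= 6.0 w 25.8 j6 0.38
[ 0.60916461 -0.48939331 -1.13534493]
```

Gripped (25.8 mm). Lifting straight up.

Request:
{"method": "send_rows", "body": {"steps": [[[0,0,-0.8,0,0],[0,0,-1.2,0,0],[0,0,-1.5,0,0],[0,0,-1.5,0,0],[0,0,-1.5,0,0],[0,0,-1.5,0,0],[0,0,-1.2,0,0],[0,0,-0.8,0,0],[0,0,-0.2,0,0],[0,0,0,0,0]]]}}

```text
clock: 7.0
position: [520.5, 94.8, 199.7]
ee_rot: [0.94, -0.341, -0.005, 0.011]
contact_force: [-1.4, 0.1, -3.5]
gripper_width: 26.6
```

```bash
python3 -c "
from h import *
go(552,297,195,-.69);s=arm.read_state();print(s['contact_force'])
C=cam('side');save(C,'s2');cv2.imwrite('pics/s2c.png',cv2.resize(C[0][100:260,220:420],None,fx=2.5,fy=2.5))"
```

```text
clk 7.0 pos [520.5  94.8 199.7] yaw -0.696 turn -0.006 shift [-10.44 -17.6    0.47] rows>= 6.0 w 26.6 j6 0.38
[-1.42639079  0.09204174 -3.51845897]
```

View pics/s2c.png

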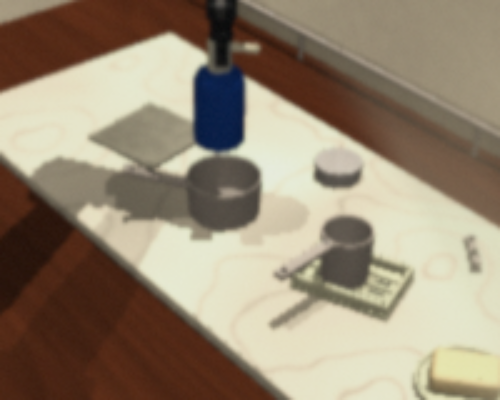

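The pump hangs upright above the empty big dipper. Carrying it to the pad.

Request:
{"method": "send_rows", "body": {"steps": [[[-0.5,-0.9,0,0,0],[-1.0,-1.7,0,0,0],[-1.4,-2.4,0,0,0],[-1.5,-2.6,0,0,0],[-1.5,-2.6,0,0,0],[-1.5,-2.5,0,0,0],[-1.3,-2.2,0,0,0],[-0.9,-1.4,0,0,0],[-0.3,-0.6,0,0,0],[0,0,0,0,0]]]}}

```text
clock: 7.88
position: [549.1, 298.5, 181.9]
ee_rot: [0.939, -0.343, -0.012, 0.019]
contact_force: [-0.1, -0.9, -1.9]
gripper_width: 26.3
```

```bash
python3 -c "
from h import *
go(552,297,99,-.69)"
```

```text
clk 7.9 pos [549.1 298.5 181.9] yaw -0.700 turn -0.010 shift [ 0.32 -0.07  8.29] rows>= 3.0 w 26.3 j6 0.12
```

Request:
{"method": "send_rows", "body": {"steps": [[[0,0,0.6,0,0],[0,0,1.0,0,0],[0,0,1.2,0,0],[0,0,1.2,0,0],[0,0,1.2,0,0],[0,0,1.0,0,0],[0,0,0.5,0,0],[0,0,0.2,0,0],[0,0,0,0,0]]]}}

```text
clock: 8.63
position: [543.0, 287.2, 103.8]
ee_rot: [0.938, -0.346, -0.014, 0.023]
contact_force: [-0.5, 0.2, -2.0]
gripper_width: 26.1
```

```bash
python3 -c "
from h import *
go(552,297,98,-.69);print(arm.read_state()['contact_force'],arm.read_state()['ee_rot'])"
```

```text
clk 8.6 pos [543.  287.2 103.8] yaw -0.708 turn -0.018 shift [ 0.07 -1.33  0.58] rows>= 1.0 w 26.1 j6 0.12
[-0.48808404  0.17996399 -1.96018207] [ 0.93777008 -0.34620045 -0.01446898  0.02287277]
```

Request:
{"method": "send_rows", "body": {"steps": [[[0,0,0.2,0,0],[0,0,0.2,0,0],[0,0,0.1,0,0],[0,0,0,0,0]]]}}

```text
clock: 8.97
position: [544.1, 287.3, 100.2]
ee_rot: [0.938, -0.346, -0.013, 0.021]
contact_force: [0.9, -0.4, -2.6]
gripper_width: 26.1
```

Request:
{"method": "send_rows", "body": {"steps": [[[0,0,0.15,0,0],[0,0,0.1,0,0],[0,0,0,0,0]]]}}

```text
clock: 9.22
position: [544.5, 287.8, 98.5]
ee_rot: [0.938, -0.346, -0.013, 0.02]
contact_force: [1.0, -0.3, -2.8]
gripper_width: 26.2
```

Request:
{"method": "send_rows", "body": {"steps": [[[0,0,0.1,0,0],[0,0,0.1,0,0],[0,0,0,0,0.3],[0,0,0,0,0.5],[0,0,0,0,0.8],[0,0,0,0,1],[0,0,0,0,1],[0,0,0,0,1]]]}}

```text
clock: 9.88
position: [546.6, 289.1, 99.9]
ee_rot: [0.938, -0.345, -0.01, 0.018]
contact_force: [0.1, -0.6, 1.1]
gripper_width: 84.5
```

```bash
python3 -c "
from h import *
go(552,297,98,-.69);print(arm.read_state()['contact_force'],arm.read_state()['ee_rot'])"
```

```text
clk 9.9 pos [546.6 289.1  99.9] yaw -0.706 turn -0.016 shift [-0.08 -0.95  0.19] rows>= 1.0 w 84.5 j6 0.12
[ 0.10261569 -0.6486102   1.10458076] [ 0.9382082  -0.34544887 -0.01038295  0.01796225]
```

Request:
{"method": "send_rows", "body": {"steps": [[[0,0,-0.6,0,1],[0,0,-1.2,0,1],[0,0,-1.5,0,1],[0,0,-1.5,0,1],[0,0,-1.5,0.11,1],[0,0,-1.2,0.11,1],[0,0,-0.8,0.11,1],[0,0,-0.4,0.11,1],[0,0,0,0.11,1],[0,0,0,0.11,1]]]}}

```text
clock: 10.72
position: [550.9, 291.9, 196.0]
ee_rot: [0.766, -0.642, -0.003, 0.018]
contact_force: [-0.7, 0.1, 0.1]
gripper_width: 85.1
```

Request:
{"method": "send_rows", "body": {"steps": [[[0,0,0,0.12,1],[0,0,0,0.12,1],[0,0,0,0.12,1],[0,0,0,0.12,1],[0,0,0,0.12,1],[0,0,0,0.12,1],[0,0,0,0.12,1],[0,0,0,0.12,1],[0,0,0,0.12,1],[0,0,0,0.12,1]]]}}

```text
clock: 11.55
position: [552.5, 292.6, 203.1]
ee_rot: [-0.246, 0.969, -0.007, -0.012]
contact_force: [-0.0, 0.7, 0.9]
gripper_width: 85.3
```

```bash
python3 -c "
from h import *
go(458,-107,185,-3.08);print(arm.read_state()['contact_force'],arm.read_state()['ee_rot'])"
```

```text
clk 11.6 pos [552.5 292.6 203.1] yaw -2.645 turn 0.435 shift [ 11.9  -39.3    1.81] rows>= 11.0 w 85.3 j6 -1.82
[-0.03697361  0.74712772  0.86417817] [-0.2456054   0.96926537 -0.00731302 -0.01221254]
```

Request:
{"method": "send_rows", "body": {"steps": [[[0,0,0,0.11,1],[0,0,0,0.11,1],[0,0,0,0.11,1],[0,0,0,0.1,1],[0.6,-2.0,0,0,1],[1.0,-3.3,0.1,0,1],[1.0,-3.4,0.1,0,1],[1.0,-3.4,0.1,0,1],[1.0,-3.4,0.1,0,1],[1.0,-3.4,0.1,0,1]]]}}

```text
clock: 12.38
position: [505.6, 101.3, 206.1]
ee_rot: [-0.025, 1.0, -0.008, -0.006]
contact_force: [0.7, 0.2, -0.1]
gripper_width: 85.2
```

```bash
python3 -c "
from h import *
go(458,-107,185,-3.08)"
```

```text
clk 12.4 pos [505.6 101.3 206.1] yaw -3.093 turn -0.013 shift [  6.04 -20.49   2.11] rows>= 6.0 w 85.2 j6 -2.04
```

Request:
{"method": "send_rows", "body": {"steps": [[[0.9,-3.0,0.3,0,1],[0.9,-3.0,0.3,0,1],[0.9,-3.0,0.3,0,1],[0.9,-3.0,0.3,0,1],[0.9,-2.8,0.3,0,1],[0.6,-1.9,0.2,0,1],[0.3,-1.0,0,0,1],[0,0,0,0,1]]]}}

```text
clock: 13.05
position: [455.2, -92.0, 198.3]
ee_rot: [-0.022, 1.0, -0.008, -0.002]
contact_force: [0.9, -0.9, 0.3]
gripper_width: 85.5
```

```bash
python3 -c "
from h import *
go(458,-107,185,-3.08)
C=cam('wrist');save(C,'w4')"
```

```text
clk 13.1 pos [455.2 -92.  198.3] yaw -3.097 turn -0.017 shift [-0.19 -1.52  1.33] rows>= 1.0 w 85.5 j6 -1.70
```

View pics/w4.png

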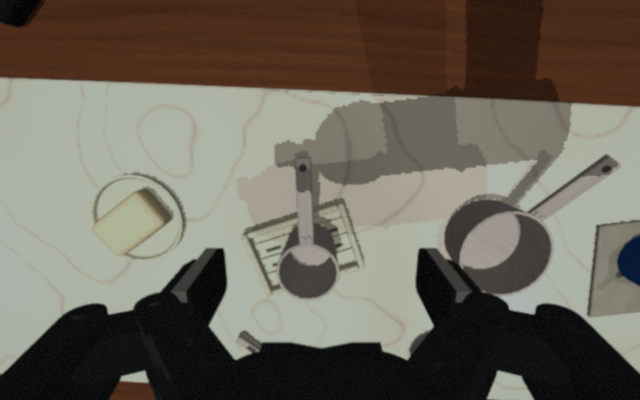

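The view shows the small dipper's rim centred at (308,270) with its handle tip at (303,156). The big dipper's rim is at (497,244) with its handle tip at (612,160). The saucer is at (139,215) and the bar's top at (130,221).

```bash
python3 -c "
from h import *
C=load('w4')
r=at_z(C,308,270,97);h=at_z(C,303,157,97);e=h-r;y=np.arctan2(e[1],e[0]);print('small',r.round(1),h.round(1),'yaw',y.round(3),np.hypot(*e[:2]))
g=r+75*np.array([np.cos(y),np.sin(y),0]);print('grip',g.round(1))
b=at_z(C,497,244,74);h=at_z(C,612,160,100);e=h-b;print('big',b.round(1),h.round(1),np.arctan2(e[1],e[0]),np.hypot(*e[:2]))
print('sauc',at_z(C,139,215,30).round(1),'depth z on handle',at_d(C,304,200))
D=[at_z(C,u,v,42).round(1) for u,v in[(243,232),(346,199),(365,265)]];print('dish',D,(D[0]+D[2])/2)
go(g[0],g[1],55,y)
"
```

```text
small [ 537.6 -102.2   97. ] [ 429.5 -110.2   97. ] yaw -3.068 108.43494969733906
grip [ 462.8 -107.8   97. ]
big [511.5  85.8  74. ] [418.8 153.5 100. ] 2.5104238105760666 114.82860074563405
sauc [ 515.2 -300.1   30. ] depth z on handle [ 468.58924279 -108.26106997   95.52703493]
dish [array([ 524.8, -177.9,   42. ]), array([481.1, -66.3,  42. ]), array([558.1, -39.5,  42. ])] [ 541.45 -108.7    42.  ]
clk 13.1 pos [455.6 -91.3 198.4] yaw -3.097 turn -0.029 shift [-0.6  -1.7  14.34] rows>= 4.0 w 85.4 j6 -1.70
```

Request:
{"method": "send_rows", "body": {"steps": [[[-0.3,-0.8,0,-0.03,1],[-0.25,-0.6,0.5,0,1],[0,-0.1,1.0,0,1],[0,0,1.5,0,1],[0,0,1.5,0,1],[0,0,1.5,0,1],[0,0,1.2,0,1],[0,0,0.6,0,1],[0,0,0,0,1]]]}}

```text
clock: 13.85
position: [468.0, -102.9, 118.8]
ee_rot: [-0.039, 0.999, -0.007, 0.003]
contact_force: [0.4, 0.6, 0.5]
gripper_width: 85.5
```

```bash
python3 -c "
from h import *
go(462.8,-107.8,45,-3.068)"
```

```text
clk 13.8 pos [ 468.  -102.9  118.8] yaw -3.064 turn 0.004 shift [ 0.56 -0.45  7.38] rows>= 2.0 w 85.5 j6 -1.64
```

Request:
{"method": "send_rows", "body": {"steps": [[[0.3,-0.3,0.5,0,0.7],[0.2,-0.1,1.0,0,0.5],[0,0,1.5,0,0.5],[0,0,1.5,0,0.5],[0,0,1.2,0,0.5],[0,0,0.5,0,0.5],[0,0,0,0,0.5]]]}}

```text
clock: 14.43
position: [468.3, -107.5, 57.8]
ee_rot: [-0.04, 0.999, -0.008, 0.008]
contact_force: [-0.2, 0.9, 0.4]
gripper_width: 42.4
```

```bash
python3 -c "
from h import *
go(462.8,-107.8,45,-3.068);print(arm.read_state()['contact_force'])
C=cam('wrist');save(C,'w5')
print(proj(C,[[462.8,-107.8,97]]))
g=cv2.cvtColor(C[0],6)
for v in range(180,240,12):print(v,[(u,at_d(C,u,v)[1:].round(0)) for u in range(300,345,6)])"
```

```text
clk 14.4 pos [ 468.3 -107.5   57.8] yaw -3.062 turn 0.006 shift [0.55 0.01 1.28] rows>= 1.0 w 42.4 j6 -1.64
[-0.19151651  0.90792172  0.39759777]
[[320.15085208 250.8890544 ]]
180 [(300, array([-124.,   17.])), (306, array([-117.,   94.])), (312, array([-114.,   94.])), (318, array([-111.,   93.])), (324, array([-109.,   93.])), (330, array([-106.,   93.])), (336, array([-100.,   19.])), (342, array([-95.,  19.]))]
192 [(300, array([-123.,   17.])), (306, array([-116.,   95.])), (312, array([-114.,   95.])), (318, array([-111.,   96.])), (324, array([-108.,   95.])), (330, array([-106.,   95.])), (336, array([-99.,  19.])), (342, array([-95.,  18.]))]
204 [(300, array([-123.,   19.])), (306, array([-116.,   94.])), (312, array([-113.,   95.])), (318, array([-111.,   96.])), (324, array([-108.,   94.])), (330, array([-105.,   96.])), (336, array([-98.,  18.])), (342, array([-94.,  18.]))]
216 [(300, array([-122.,   18.])), (306, array([-116.,   94.])), (312, array([-113.,   94.])), (318, array([-110.,   96.])), (324, array([-107.,   95.])), (330, array([-105.,   95.])), (336, array([-97.,  18.])), (342, array([-93.,  19.]))]
228 [(300, array([-122.,   18.])), (306, array([-115.,   95.])), (312, array([-112.,   96.])), (318, array([-110.,   95.])), (324, array([-107.,   95.])), (330, array([-104.,   95.])), (336, array([-96.,  19.])), (342, array([-92.,  18.]))]
```

Request:
{"method": "send_rows", "body": {"steps": [[[0.2,-0.15,0.5,0,0.5],[0.1,0,0.5,0,0.5],[0,0,0.2,0,0.5],[0,0,0,0,0.3],[0,0,0,0,0.15],[0,0,0,0,0],[0,0,0,0,0],[0,0,0,0,0],[0,0,0,0,0]]]}}

```text
clock: 15.23
position: [468.2, -109.4, 48.5]
ee_rot: [-0.04, 0.999, -0.007, 0.012]
contact_force: [0.5, -0.3, -0.8]
gripper_width: 12.0
```

```bash
python3 -c "
from h import *
go(462.8,-107.8,145,-3.068);s=arm.read_state();print(s['contact_force'],s['ee_rot'])"
```

```text
clk 15.2 pos [ 468.2 -109.4   48.5] yaw -3.061 turn 0.007 shift [ 0.53  0.2  -9.65] rows>= 3.0 w 12.0 j6 -1.63
[ 0.50596778 -0.25806507 -0.76477768] [-0.04000967  0.99909996 -0.00749683  0.01192898]
```

Request:
{"method": "send_rows", "body": {"steps": [[[0,0,-0.6,0,0],[0,0,-1.2,0,0],[0,0,-1.5,0,0],[0,0,-1.5,0,0],[0,0,-1.5,0,0],[0,0,-1.2,0,0],[0,0,-0.8,0,0],[0,0,-0.3,0,0],[0,0,0,0,0]]]}}

```text
clock: 15.98
position: [463.3, -108.2, 139.2]
ee_rot: [-0.04, 0.999, -0.007, 0.009]
contact_force: [-0.0, -0.2, -1.1]
gripper_width: 12.5
```

```bash
python3 -c "
from h import *
C=cam('wrist');save(C,'w6')
go(462.8,-107.8,145,-1.6);s=arm.read_state();print(s['contact_force'],s['ee_rot'])"
```

```text
clk 16.0 pos [ 463.1 -108.2  138.8] yaw -3.062 turn -1.462 shift [-0.04  0.03 -0.62] rows>= 13.0 w 12.5 j6 -1.63
[ 0.21037046 -0.10653616 -1.39230872] [-0.03968496  0.99914892 -0.00735627  0.0085106 ]
```

View pics/w6.png

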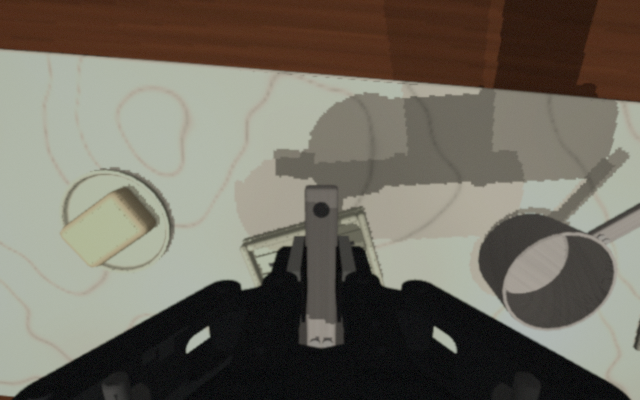

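The small dipper's handle is firmly between the pads, with the tip at (320,185). I'll locate the big rim and handle tip from depth.

```bash
cat >> h.py <<'E'
def cloud(D):
    q=cv2.undistortPoints(np.stack(np.meshgrid(np.arange(640.),np.arange(400.)),-1).reshape(-1,1,2),D[3],np.array([D[4],0,0,0]))[:,0]
    d=D[1].ravel();P=np.c_[q*d[:,None],d];P=P@D[2][:3,:3].T+D[2][:3,3];P[d<=0]=np.nan;return P
def circ(P):
    from scipy.optimize import least_squares
    c=P[:,:2].mean(0);return least_squares(lambda p:np.hypot(*(P[:,:2]-p[:2]).T)-p[2],[*c,45],loss='soft_l1',f_scale=2).x
E
python3 -c "
from h import *
s=arm.read_state();T=R.from_quat(s['ee_rot']).as_matrix()
D=load('w6');t=at_d(D,321,188);print('tip tool',T.T@(t-D[2][:3,3])+np.array(optics.get_calibration('wrist')['hand_eye'])[:3,3])
for n in('w4','w6','top'):
  D=load(n);P=cloud(D);m=(abs(P[:,2]-(74 if n!='top' else 72))<3)&(np.hypot(P[:,0]-518,P[:,1]-92)<62);Q=P[m];print(n,m.sum(),circ(Q).round(1) if m.sum()>20 else '')
  m=(P[:,2]>84)&(P[:,2]<110)&(abs(P[:,0]-425)<22)&(abs(P[:,1]-148)<25);print(P[m].mean(0).round(1),m.sum())
C=cam('top');save(C,'top2');P=cloud(C);m=(abs(P[:,2]-73)<4)&(np.hypot(P[:,0]-518,P[:,1]-92)<62);print('top2',m.sum(),circ(P[m]).round(1))
"
```

```text
tip tool [ 36.59296166  -0.1706468  -47.09041648]
w4 936 [522.2  99.1  46.5]
[431.3 150.2  91.3] 840
w6 1537 [522.4  98.3  46.9]
[nan nan nan] 0
top 132 [520.6 100.2  46.4]
[431.9 151.   92.4] 77
top2 43 [521.8  99.4  45.5]<string>:7: RuntimeWarning: Mean of empty slice.
  ret = um.true_divide(
```

Request:
{"method": "send_rows", "body": {"steps": [[[0,0,-0.1,-0.05,0],[0,0,-0.1,-0.1,0],[0,0,-0.1,-0.12,0],[0,0,0,-0.12,0],[0,0,0,-0.12,0],[0,0,0,-0.12,0],[0,0,0,-0.12,0],[0,0,0,-0.12,0],[0,0,0,-0.12,0],[0,0,0,-0.12,0]]]}}

```text
clock: 16.92
position: [455.6, -108.4, 130.7]
ee_rot: [-0.578, 0.816, -0.004, -0.007]
contact_force: [0.4, 0.6, -0.2]
gripper_width: 12.1
```

Request:
{"method": "send_rows", "body": {"steps": [[[0,0,0,-0.12,0],[0,0,0,-0.12,0],[0,0,0,-0.06,0],[0,0,0,0,0]]]}}

```text
clock: 17.25
position: [452.9, -108.6, 126.4]
ee_rot: [-0.7, 0.714, 0.0, -0.011]
contact_force: [-0.0, 0.3, -0.2]
gripper_width: 12.2
```

```bash
python3 -c "
from h import *
go(520,27,145,-1.6);s=arm.read_state();print(s['contact_force'],s['ee_rot'])"
```

```text
clk 17.2 pos [ 452.9 -108.6  126.4] yaw -1.592 turn 0.008 shift [-13.75  -6.31  -1.86] rows>= 4.0 w 12.2 j6 -0.16
[-0.03334467  0.30274056 -0.15309116] [-6.99601366e-01  7.14450225e-01  2.28630726e-05 -1.08997828e-02]
```

Request:
{"method": "send_rows", "body": {"steps": [[[-0.6,-0.3,-0.5,0,0],[-1.2,-0.5,-0.5,0,0],[-1.8,-0.8,-0.3,0,0],[-2.2,-1.0,-0.3,0,0],[-2.2,-1.0,-0.3,0,0],[-2.0,-0.9,-0.2,0,0],[-1.5,-0.7,-0.1,0,0],[-1.0,-0.4,-0.1,0,0],[-0.3,-0.2,-0.1,0,0],[0,0,0,0,0]]]}}

```text
clock: 18.08
position: [517.0, 26.2, 145.9]
ee_rot: [-0.693, 0.721, 0.002, -0.014]
contact_force: [0.0, -1.2, -1.9]
gripper_width: 12.7
```

```bash
python3 -c "
from h import *
C=cam('side');save(C,'s3');cv2.imwrite('pics/s3c.png',cv2.resize(C[0][110:240,230:430],None,fx=3,fy=3))
P=cloud(C);
go(520,27,145,-1.6);s=arm.read_state();print(s['contact_force'],s['ee_rot'])"
```

```text
clk 18.1 pos [516.6  25.7 145.8] yaw -1.610 turn -0.010 shift [-0.14 -0.33  0.08] rows>= 1.0 w 11.9 j6 -0.41
[-0.20413881 -0.04982141 -1.31431478] [-0.69299514  0.72080416  0.0020503  -0.01396034]
```

View pics/s3c.png

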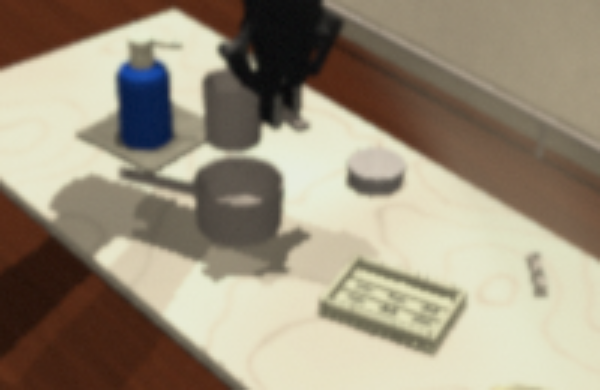

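The pump stands upright on the pad. The small cup hangs above the big dipper with its foot at about crop (232,141). I'll check the alignment numerically.

```bash
python3 -c "
from h import *
C=load('s3');P=cloud(C);print('foot', at_z(C,230+232/3,110+141/3,128).round(1))
m=(P[:,2]>132)&(P[:,2]<180)&(np.hypot(P[:,0]-518,P[:,1]-97)<50)
for lo in(132,148,164):
  q=P[m&(P[:,2]>lo)&(P[:,2]<lo+14)&(P[:,1]>60)];
  from scipy.optimize import least_squares
  f=least_squares(lambda p:np.hypot(q[:,0]-p[0],q[:,1]-p[1])-29.5,[520,98],loss='soft_l1');print(lo,len(q),f.x.round(1),abs(f.fun).mean().round(1))
"
```

```text
foot [510.6  92.6 128. ]
132 73 [518.9 101.8] 1.4
148 76 [518.2 102.1] 1.4
164 109 [518.6 101.7] 1.8
```

Request:
{"method": "send_rows", "body": {"steps": [[[0.15,-0.15,0.5,0,0],[0.1,-0.15,1.0,0,0],[0,0,1.2,0,0],[0,0,1.2,0,0],[0,0,0.8,0,0],[0,0,0.4,0,0],[0,0,0,0,0]]]}}

```text
clock: 18.72
position: [515.0, 16.5, 89.2]
ee_rot: [-0.69, 0.724, 0.003, -0.016]
contact_force: [-0.1, -0.2, -0.3]
gripper_width: 12.2
```

```bash
python3 -c "
from h import *
go(519.6,22.7,42,-1.6);s=arm.read_state();print(s['contact_force'],s['ee_rot'])"
```

```text
clk 18.7 pos [515.   16.5  89.2] yaw -1.618 turn -0.018 shift [-0.63 -0.44  4.72] rows>= 2.0 w 12.2 j6 -0.41
[-0.05947979 -0.1578206  -0.29644042] [-0.68994592  0.7236818   0.00321118 -0.01577855]
```

Request:
{"method": "send_rows", "body": {"steps": [[[-0.35,-0.25,0,0,0],[-0.3,-0.2,0.3,0,0],[-0.1,-0.05,0.8,0,0],[-0.1,-0.05,0.8,0,0],[-0.1,-0.05,0.8,0,0],[-0.05,0,0.5,0,0],[0,0,0.2,0,0],[0,0,0,0,0]]]}}

```text
clock: 19.38
position: [522.2, 26.6, 52.1]
ee_rot: [-0.69, 0.724, 0.003, -0.015]
contact_force: [0.2, -0.4, -1.0]
gripper_width: 12.2
```

```bash
python3 -c "
from h import *
go(519.6,22.7,42,-1.6);s=arm.read_state();print(s['contact_force'],s['ee_rot'])"
```

```text
clk 19.4 pos [522.2  26.6  52.1] yaw -1.618 turn -0.018 shift [0.4  0.25 1.01] rows>= 1.0 w 12.2 j6 -0.42
[ 0.15144931 -0.39956255 -0.95667769] [-0.68990026  0.72374707  0.0025947  -0.0148687 ]
```

Request:
{"method": "send_rows", "body": {"steps": [[[0.2,0.1,0.3,0,0],[0.1,0.1,0.3,0,0],[0,0,0.2,0,0],[0,0,0.1,0,0],[0,0,0,0,0]]]}}

```text
clock: 19.8
position: [520.7, 22.9, 44.0]
ee_rot: [-0.69, 0.723, 0.002, -0.014]
contact_force: [-1.5, 1.3, 1.6]
gripper_width: 12.1
```

Request:
{"method": "send_rows", "body": {"steps": [[[0,0,0.1,0,0],[0,0,0.05,0,0],[0,0,0,0,0.1],[0,0,0,0,0.3],[0,0,0,0,0.6],[0,0,0,0,0.8],[0,0,0,0,0.8],[0,0,-0.6,0,0.8],[0,0,-1.2,0,0.8],[0,0,-1.5,0,0.8]]]}}

```text
clock: 20.63
position: [519.7, 23.4, 74.2]
ee_rot: [-0.69, 0.724, 0.003, -0.016]
contact_force: [0.5, -0.5, -0.3]
gripper_width: 68.3
```

Request:
{"method": "send_rows", "body": {"steps": [[[0,0,-1.5,0,1],[0,0,-1.5,0,1],[0,0,-1.5,0,1],[0,0,-1.5,0,1],[0,0,-1.2,0,1],[0,0,-0.6,0,1],[0,0,0,0,1]]]}}

```text
clock: 21.22
position: [523.7, 25.4, 160.9]
ee_rot: [-0.69, 0.724, 0.001, -0.013]
contact_force: [-0.4, 0.4, 0.2]
gripper_width: 85.9
```

```bash
python3 -c "
from h import *
C=cam('wrist');save(C,'w7')
go(515,-300,185,.6);s=arm.read_state();print(s['contact_force'],s['ee_rot'])"
```

```text
clk 21.3 pos [523.4  25.4 160.2] yaw -1.618 turn -2.218 shift [-19.06  26.38  -2.48] rows>= 19.0 w 85.3 j6 -0.42
[0.58584078 0.11511688 0.61336639] [-0.69006074  0.72362223  0.00161915 -0.0135805 ]
```

View pics/w7.png

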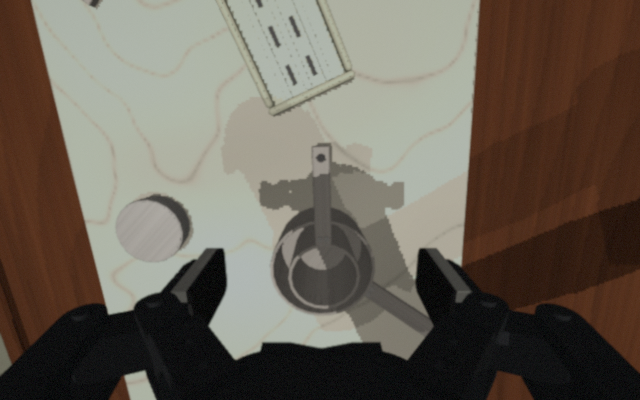

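The small dipper is nested, its handle toward (320,150) and the big handle toward (430,320), about 120° apart. Next is the soap bar.

```bash
python3 -c "
from h import *
C=load('w7');P=cloud(C);q=P[(abs(P[:,2]-90)<3)&(np.hypot(P[:,0]-522,P[:,1]-99)<36)];print('small rim',circ(q).round(1),np.median(q[:,2]))
q=P[(abs(P[:,2]-73)<3)&(np.hypot(P[:,0]-522,P[:,1]-99)<56)];print('big rim',circ(q).round(1))
T=load('top');P=cloud(T);q=P[(P[:,2]>47)&(P[:,2]<56)&(np.hypot(P[:,0]-515,P[:,1]+300)<60)];print('bar',len(q),q.mean(0).round(1),cv2.minAreaRect(q[:,:2].astype(np.float32)))
go(q[:,0].mean(),q[:,1].mean(),170,-.876)"
```

```text
small rim [523.6  96.3  29.3] 88.27877613997495
big rim [523.8  98.   45.7]
bar 390 [ 518.5 -304.3   50.6] ((518.4910278320312, -304.4124755859375), (46.134429931640625, 74.73371887207031), 36.745235443115234)
clk 21.3 pos [523.4  25.4 160.2] yaw -1.618 turn -0.742 shift [25.02 21.48 -0.98] rows>= 9.0 w 85.3 j6 -0.42
```

Request:
{"method": "send_rows", "body": {"steps": [[[0,0,0,-0.11,1],[0,0,0,-0.11,1],[0,0,0,-0.11,1],[0,0,0,-0.11,1],[0,0,0,-0.11,1],[0,0,0,-0.11,1],[0,0,0,-0.08,1]]]}}

```text
clock: 21.85
position: [518.8, 24.5, 153.2]
ee_rot: [0.912, -0.41, -0.012, 0.016]
contact_force: [0.1, 0.6, -0.8]
gripper_width: 85.7
```

```bash
python3 -c "
from h import *
go(515,-300,170,-.876)"
```

```text
clk 21.9 pos [518.8  24.5 153.2] yaw -0.845 turn 0.031 shift [24.69 21.07 -1.68] rows>= 9.0 w 85.7 j6 0.36
```

Request:
{"method": "send_rows", "body": {"steps": [[[0,0,-0.2,0.085,1],[2.0,1.5,-0.3,0,1],[3.0,2.2,-0.3,0,1],[3.0,2.2,-0.3,0,1],[3.0,2.2,-0.2,0,1],[3.0,2.2,-0.2,0,1],[3.0,2.2,-0.2,0,1],[3.0,2.2,-0.1,0,1],[2.4,1.8,0,0,1],[1.5,1.2,0,0,1]]]}}

```text
clock: 22.68
position: [516.0, -280.6, 165.4]
ee_rot: [0.896, -0.444, -0.021, 0.02]
contact_force: [0.4, 0.5, 0.7]
gripper_width: 85.6
```

Request:
{"method": "send_rows", "body": {"steps": [[[0.4,0.3,0,0,1],[0,0,0,0,1],[0,0,0,0,1]]]}}

```text
clock: 22.93
position: [513.4, -289.3, 161.2]
ee_rot: [0.894, -0.447, -0.025, 0.021]
contact_force: [0.3, 0.2, 0.2]
gripper_width: 85.6
```

```bash
python3 -c "
from h import *
go(518,-304,5,-.93);C=cam('wrist');save(C,'w8');P=cloud(C)
for n,z,c,r in(('bar',51,(518,-304),60),):
  q=P[(P[:,2]>47)&(P[:,2]<56)&(np.hypot(P[:,0]-515,P[:,1]+300)<60)];print('bar',len(q),q.mean(0).round(1),cv2.minAreaRect(q[:,:2].astype(np.float32)))
T=load('top2');P=cloud(T);m=(P[:,2]>25.5)&(P[:,2]<33)&(np.hypot(P[:,0]-517,P[:,1]+302)<62)&(np.hypot(P[:,0]-517,P[:,1]+302)>45);print('saucer',m.sum(),circ(P[m]))
for D in(load('w4'),T,C):
  P=cloud(D);m=(P[:,2]>37)&(P[:,2]<46)&(abs(P[:,0]-540)<80)&(abs(P[:,1]+109)<80);print('dish',m.sum(),cv2.minAreaRect(P[m][:,:2].astype(np.float32)) if m.sum()>9 else '')
"
```

```text
clk 22.9 pos [ 513.4 -289.3  161.2] yaw -0.928 turn 0.002 shift [ 1.45  0.51 15.62] rows>= 4.0 w 85.6 j6 0.85
bar 3641 [ 523.4 -306.6   49.1] ((522.360595703125, -305.7708435058594), (44.48867416381836, 71.95907592773438), 38.014286041259766)
saucer 230 [ 518.68347922 -304.87456172   50.63813916]
dish 1711 ((547.0140991210938, -110.9953384399414), (83.7510986328125, 121.96702575683594), 21.339370727539062)
dish 7 
dish 1290 ((549.8606567382812, -117.97215270996094), (84.93189239501953, 108.7762222290039), 21.325725555419922)
```

View pics/w8.png

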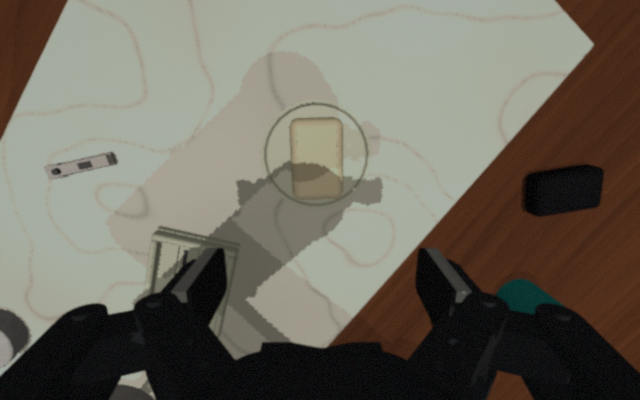

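The bar is square to the fingers, with its top at (317,158) in the saucer ring; the dish is lower left. I'll make the helper tilt-aware and approach.

```bash
cat >> h.py <<'E'
def go(x,y,z,yw):
    s=arm.read_state();t=(yaw()-yw+np.pi)%(2*np.pi)-np.pi
    Q=R.from_quat(s['ee_rot'])*R.from_euler('z',t);D=Q.inv().apply(np.array([x,y,z])-s['position'])/10
    zt=Q.as_matrix()[:,2]
    print('clk %.1f pos'%s['clock'],s['position'].round(1),'yaw %.3f'%yaw(),'tiltxy',zt[:2].round(3),'turn %.3f'%t,'shift',D.round(2),'w %.1f'%s['gripper_width'],'F',s['contact_force'].round(1),'j6 %.2f'%s['joints'][5])
E
python3 -c "
from h import *
go(521,-305,5,-.92)"
```

```text
clk 23.0 pos [ 513.4 -288.9  161.1] yaw -0.927 tiltxy [-0.063 -0.015] turn -0.007 shift [ 2.15 -0.55 15.56] w 85.1 F [ 0.2  0.1 -0.8] j6 0.85
```

Request:
{"method": "send_rows", "body": {"steps": [[[0.3,-0.1,0.5,0,1],[0.3,-0.1,1.0,0,1],[0.3,-0.1,1.5,0,1],[0.3,-0.1,1.7,0,1],[0.2,0,1.7,0,1],[0.2,0,1.7,0,1],[0.2,0,1.5,0,1],[0.1,0,1.0,0,1],[0,0,0.4,0,1],[0,0,0,0,1]]]}}

```text
clock: 23.82
position: [524.4, -294.1, 41.4]
ee_rot: [0.897, -0.44, -0.025, 0.02]
contact_force: [0.9, -0.4, -0.3]
gripper_width: 85.3
```

```bash
python3 -c "
from h import *
go(518.5,-304.5,5,-.92);C=cam('wrist');save(C,'w9');P=cloud(C)
q=P[(P[:,2]>46)&(P[:,2]<56)&(np.hypot(P[:,0]-515,P[:,1]+300)<60)];print('bar',len(q),q.mean(0).round(1),cv2.minAreaRect(q[:,:2].astype(np.float32)))"
```

```text
clk 23.8 pos [ 524.4 -294.1   41.4] yaw -0.913 tiltxy [-0.063 -0.014] turn 0.007 shift [0.56 0.89 3.69] w 85.3 F [ 0.9 -0.4 -0.3] j6 0.86
bar 9410 [ 524.4 -307.9   49. ] ((522.3859252929688, -305.8231506347656), (45.46460723876953, 72.40874481201172), 37.8530158996582)
```

Request:
{"method": "send_rows", "body": {"steps": [[[0.3,0.35,0.3,0,1],[0.3,0.35,0.3,0,1],[0.1,0.15,0.6,0,1],[0,0,0.8,0,1],[0,0,0.8,0,1],[0,0,0.6,0,1],[0,0,0.2,0,1],[0,0,0,0,1]]]}}

```text
clock: 24.53
position: [522.0, -307.5, 6.2]
ee_rot: [0.897, -0.44, -0.021, 0.02]
contact_force: [-0.6, 0.6, -0.2]
gripper_width: 85.5
```

```bash
python3 -c "
from h import *
go(519.5,-306.5,5,-.92);C=cam('wrist');save(C,'w10');P=cloud(C)
q=P[(P[:,2]>46)&(P[:,2]<56)&(np.hypot(P[:,0]-515,P[:,1]+300)<60)];print('bar',len(q),q.mean(0).round(1),cv2.minAreaRect(q[:,:2].astype(np.float32)))"
```

```text
clk 24.5 pos [ 522.  -307.5    6.2] yaw -0.912 tiltxy [-0.055 -0.017] turn 0.008 shift [-0.23  0.13  0.13] w 85.5 F [-0.6  0.6 -0.2] j6 0.88
bar 13672 [ 525.5 -308.3   49.1] ((524.7410888671875, -306.96881103515625), (77.81233215332031, 83.6005859375), 80.71759796142578)
```

Well placed. Closing.

Request:
{"method": "send_rows", "body": {"steps": [[[-0.1,0.05,0.05,0,0.6],[0,0,0,0,0.45],[0,0,0,0,0],[0,0,0,0,0],[0,0,0,0,0],[0,0,0,0,0],[0,0,0,0,0]]]}}

```text
clock: 25.17
position: [522.2, -306.8, 7.3]
ee_rot: [0.898, -0.44, -0.02, 0.019]
contact_force: [-0.2, -0.9, -0.9]
gripper_width: 46.2
```

```bash
python3 -c "
from h import *
go(547,-111,95,-1.199)"
```

```text
clk 25.2 pos [ 522.2 -306.8    7.3] yaw -0.911 tiltxy [-0.052 -0.018] turn 0.288 shift [-17.36  -8.94  -9.23] w 46.2 F [-0.2 -0.9 -0.9] j6 0.88
```

Request:
{"method": "send_rows", "body": {"steps": [[[0,0,-0.5,0,0],[0,0,-1.0,0,0],[0,0,-1.5,0,0],[0,0,-1.5,0,0],[0,0,-1.2,0,0],[0,0,-0.6,0.09,0],[0,0,0,0.1,0],[0,0,0,0.1,0],[0,0,0,0,0]]]}}

```text
clock: 25.92
position: [526.1, -305.8, 78.7]
ee_rot: [0.821, -0.57, -0.015, 0.022]
contact_force: [0.7, 0.5, -2.0]
gripper_width: 45.8
```

```bash
python3 -c "
from h import *
go(547,-111,75,-1.199)
C=cam('wrist');save(C,'w11');P=cloud(C);T=R.from_quat(arm.read_state()['ee_rot']).as_matrix();L=(P-arm.read_state()['position'])@T
g=C[0].reshape(-1,3);m=(abs(L[:,0])<60)&(abs(L[:,1])<40)&(L[:,2]>-60)&(L[:,2]<-30)&(g.min(1)>90);print(m.sum(),L[m].min(0),L[m].max(0))"
```

```text
clk 25.9 pos [ 526.1 -305.8   78.7] yaw -1.214 tiltxy [-0.05  -0.018] turn -0.015 shift [-17.39  -9.03  -0.1 ] w 45.8 F [ 0.7  0.5 -2. ] j6 0.58
2756 [-37.02186927 -37.08492822 -58.94846391] [ 35.60929148  36.72818195 -31.00936131]
```

Request:
{"method": "send_rows", "body": {"steps": [[[-0.8,-0.4,0,0,0],[-1.6,-0.8,-0.1,0,0],[-2.4,-1.2,-0.1,0,0],[-2.5,-1.3,-0.1,0,0],[-2.5,-1.3,-0.1,0,0],[-2.5,-1.3,-0.1,0,0],[-2.2,-1.1,0,0,0],[-1.3,-0.7,0,0,0],[-0.6,-0.3,0,0,0],[0,0,0,0,0]]]}}

```text
clock: 26.8
position: [544.8, -111.3, 79.7]
ee_rot: [0.828, -0.561, -0.016, 0.022]
contact_force: [0.3, -0.3, -0.9]
gripper_width: 46.2
```

```bash
python3 -c "
from h import *
go(545,-112,75,-1.199)"
```

```text
clk 26.8 pos [ 544.8 -111.3   79.7] yaw -1.191 tiltxy [-0.052 -0.018] turn 0.008 shift [ 0.08 -0.02  0.47] w 46.2 F [ 0.3 -0.3 -0.9] j6 0.27
```

Request:
{"method": "send_rows", "body": {"steps": [[[0,-0.05,0.5,0,0],[0,-0.05,1.0,0,0],[0,-0.05,1.2,0,0],[0,-0.05,1.2,0,0],[0,-0.05,1.0,0,0],[0,0,0.4,0,0],[0,0,0,0,0]]]}}

```text
clock: 27.38
position: [542.2, -116.3, 20.8]
ee_rot: [0.827, -0.562, -0.018, 0.023]
contact_force: [-0.6, -0.6, -1.6]
gripper_width: 46.2
```

```bash
python3 -c "
from h import *
go(545,-112,13.5,-1.199);C=cam('side');save(C,'s4');cv2.imwrite('pics/s4c.png',cv2.resize(C[0][170:250,290:410],None,fx=5,fy=5))"
```

```text
clk 27.4 pos [ 542.2 -116.3   20.8] yaw -1.194 tiltxy [-0.055 -0.018] turn 0.005 shift [-0.3  -0.46  0.71] w 46.2 F [-0.6 -0.6 -1.6] j6 0.27
```

View pics/s4c.png

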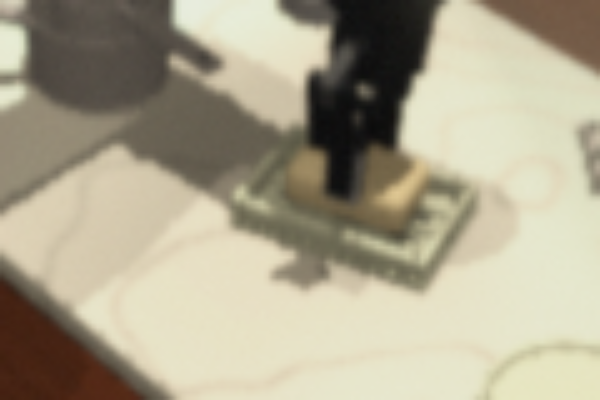

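The bar is just above the dish, aligned with it. I'll apply a small correction and lower it.

Request:
{"method": "send_rows", "body": {"steps": [[[-0.15,-0.2,0,0,0],[-0.15,-0.2,0.1,0,0],[0,0,0.2,0,0],[0,0,0.2,0,0],[0,0,0,0,0]]]}}

```text
clock: 27.85
position: [546.5, -112.8, 17.1]
ee_rot: [0.826, -0.563, -0.016, 0.022]
contact_force: [-0.4, 0.1, -1.3]
gripper_width: 46.2
```

```bash
python3 -c "
from h import *
go(545,-112,13.5,-1.199)"
```

```text
clk 27.9 pos [ 546.5 -112.8   17.1] yaw -1.195 tiltxy [-0.051 -0.018] turn 0.004 shift [-0.13  0.09  0.36] w 46.2 F [-0.4  0.1 -1.3] j6 0.27
```

Request:
{"method": "send_rows", "body": {"steps": [[[-0.05,0.05,0.15,0,0],[0,0,0.1,0,0],[0,0,0,0,0]]]}}

```text
clock: 28.1
position: [546.0, -112.3, 15.0]
ee_rot: [0.826, -0.562, -0.015, 0.021]
contact_force: [-0.5, 0.4, -1.4]
gripper_width: 46.2
```

Request:
{"method": "send_rows", "body": {"steps": [[[0,0,0.1,0,0],[0,0,0,0,0.65],[0,0,0,0,0.7],[0,0,0,0,0.8],[0,0,0,0,0.8],[0,0,-0.5,0,0.8],[0,0,-1.0,0,0.9],[0,0,-1.5,0,1],[0,0,-1.5,0,1],[0,0,-1.5,0,1]]]}}

```text
clock: 28.93
position: [547.7, -111.4, 76.4]
ee_rot: [0.827, -0.562, -0.017, 0.023]
contact_force: [0.5, -0.0, 0.4]
gripper_width: 85.3
```

Request:
{"method": "send_rows", "body": {"steps": [[[0,0,-2.0,0,1],[0,0,-2.0,0,1],[0,0,-2.0,0,1],[0,0,-2.0,0,1],[0,0,-1.5,0,1],[0,0,-0.8,0,1],[0,0,0,0,1]]]}}

```text
clock: 29.52
position: [555.6, -109.7, 195.8]
ee_rot: [0.827, -0.562, -0.011, 0.019]
contact_force: [-0.1, -0.8, -0.1]
gripper_width: 85.5
```

```bash
python3 -c "
from h import *
go(546,289,195,-.69);C=cam('wrist');save(C,'w12');P=cloud(C)
q=P[(P[:,2]>50)&(P[:,2]<64)&(np.hypot(P[:,0]-547,P[:,1]+111)<60)];print('bar',len(q),q.mean(0).round(1),cv2.minAreaRect(q[:,:2].astype(np.float32)))
m=(P[:,2]>37)&(P[:,2]<46)&(abs(P[:,0]-540)<80)&(abs(P[:,1]+109)<80);print('dish',m.sum(),cv2.minAreaRect(P[m][:,:2].astype(np.float32)))
C=cam('top');save(C,'top3');P=cloud(C)
q=P[(P[:,2]>148)&(P[:,2]<160)&(np.hypot(P[:,0]-546,P[:,1]-289)<60)];print('pumptop',len(q),q.mean(0).round(1))
print(cv2.minAreaRect(q[:,:2].astype(np.float32)))
"
```

```text
clk 29.5 pos [ 555.6 -109.7  195.8] yaw -1.193 tiltxy [-0.039 -0.019] turn -0.503 shift [-26.13 -30.12  -0.65] w 85.5 F [-0.1 -0.8 -0.1] j6 0.27
bar 3163 [ 548.8 -111.8   54.8] ((547.8389892578125, -110.15540313720703), (46.92131423950195, 73.4764404296875), 20.734725952148438)
dish 2371 ((547.5545043945312, -110.3224105834961), (83.99169921875, 122.06072235107422), 21.44622039794922)
pumptop 148 [544.9 283.1 155. ]
((551.3328247070312, 283.1812744140625), (26.35770606994629, 56.385684967041016), 64.54541015625)
```

View pics/w12.png

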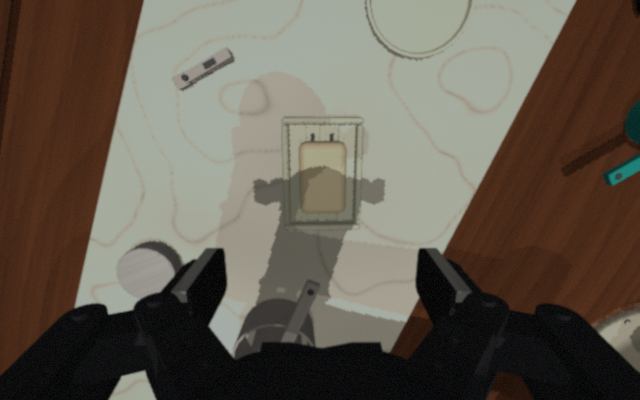

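The bar is centred in the dish (within 1 mm, under 1° off). Going back for the pump.

Request:
{"method": "send_rows", "body": {"steps": [[[0,0,0,-0.1,1],[0,0,0,-0.1,1],[0,0,0,-0.1,1],[0,0,0,-0.1,1],[0,0,0,-0.1,1],[-1.2,-1.4,-0.1,0,1],[-2.0,-2.3,-0.2,0,1],[-2.5,-2.9,-0.2,0,1],[-2.6,-3.0,-0.2,0,1],[-2.6,-3.0,-0.2,0,1]]]}}

```text
clock: 30.45
position: [537.4, 55.5, 182.8]
ee_rot: [0.941, -0.335, -0.033, 0.023]
contact_force: [1.1, -0.7, 0.2]
gripper_width: 85.7
```

Request:
{"method": "send_rows", "body": {"steps": [[[-2.6,-3.0,-0.2,0,1],[-2.6,-3.0,-0.2,0,1],[-2.6,-3.0,-0.2,0,1],[-2.4,-2.6,-0.1,0,1],[-1.6,-1.8,0,0,1],[-0.8,-0.9,0,0,1],[-0.2,-0.2,0,0,1],[0,0,0,0,1]]]}}

```text
clock: 31.12
position: [520.7, 261.8, 172.8]
ee_rot: [0.942, -0.332, -0.042, 0.032]
contact_force: [-0.2, -0.2, -0.3]
gripper_width: 85.5
```

```bash
python3 -c "
from h import *
go(546,289,180,-.69);C=cam('wrist');save(C,'w13');P=cloud(C)
q=P[(P[:,2]>145)&(P[:,2]<162)&(np.hypot(P[:,0]-546,P[:,1]-289)<70)];f=lambda q:cv2.minAreaRect(q[:,:2].astype(np.float32));print('head+spout',len(q),q.mean(0).round(1),f(q),q[:,2].max())
q=P[(P[:,2]>152.5)&(P[:,2]<162)&(np.hypot(P[:,0]-546,P[:,1]-289)<70)];print('head top',len(q),q.mean(0).round(1),f(q))
g=C[0].reshape(-1,3).astype(int);b=(g[:,0]>g[:,2]+40)&(np.hypot(P[:,0]-546,P[:,1]-289)<90);i=np.where(b)[0];print('blue px',(i%640).mean(),(i//640).mean())
"
```

```text
clk 31.1 pos [520.7 261.8 172.8] yaw -0.680 tiltxy [-0.1   -0.033] turn 0.010 shift [ 0.18 -3.63 -1.06] w 85.5 F [-0.2 -0.2 -0.3] j6 0.19
head+spout 2406 [549.4 282.4 153.3] ((554.4891357421875, 282.788330078125), (27.48538589477539, 58.977935791015625), 62.85295104980469) 157.27866804237843
head top 1514 [541.8 288.8 155.1] ((542.7071533203125, 285.0199279785156), (27.58226776123047, 38.50728988647461), 26.934410095214844)
blue px 274.070914696814 181.7927372387804
```

The nested and placed items look right, but the tool tilt has grown to 0.10 rad with the fast moves. I'll test whether retracting recovers it before gripping the pump.

Request:
{"method": "send_rows", "body": {"steps": [[[-1.2,2.7,-0.5,0,1],[-1.2,2.7,-0.5,0,1],[-1.2,2.7,-0.5,0,1],[-1.2,2.7,-0.5,0,1]]]}}

```text
clock: 31.5
position: [417.3, 201.3, 199.8]
ee_rot: [0.94, -0.336, -0.044, 0.037]
contact_force: [0.3, 0.7, 1.3]
gripper_width: 85.3
```

```bash
python3 -c "
from h import *
go(541,288,190,-.69)"
```

```text
clk 31.5 pos [417.3 201.3 199.8] yaw -0.690 tiltxy [-0.108 -0.04 ] turn -0.000 shift [  4.08 -14.56  -0.72] w 85.3 F [0.3 0.7 1.3] j6 0.14
```

Request:
{"method": "send_rows", "body": {"steps": [[[0,0,0,0,1],[0,0,0,0,1],[0,0,0,0,1],[0,0,0,0,1],[0,0,0,0,1]]]}}

```text
clock: 31.92
position: [415.0, 193.7, 202.4]
ee_rot: [0.939, -0.34, -0.044, 0.036]
contact_force: [-0.1, 0.5, -0.6]
gripper_width: 85.5
```

```bash
python3 -c "
from h import *
go(541,288,190,-.69)"
```

```text
clk 31.9 pos [415.  193.7 202.4] yaw -0.698 tiltxy [-0.107 -0.037] turn -0.008 shift [  3.78 -15.32  -0.46] w 85.5 F [-0.1  0.5 -0.6] j6 0.14
```

Request:
{"method": "send_rows", "body": {"steps": [[[0,0,-2,0,1],[0,0,-2,0,1],[0,0,-2,0,1],[0,0,-2,0,1]]]}}

```text
clock: 32.25
position: [423.5, 195.4, 277.7]
ee_rot: [0.938, -0.341, -0.049, 0.043]
contact_force: [0.5, -0.6, -0.2]
gripper_width: 85.4
```

```bash
python3 -c "
from h import *
go(541,288,190,-.69)"
```

```text
clk 32.2 pos [423.5 195.4 277.7] yaw -0.702 tiltxy [-0.12  -0.047] turn -0.012 shift [  3.72 -15.49   6.85] w 85.4 F [ 0.5 -0.6 -0.2] j6 0.14
```

Request:
{"method": "send_rows", "body": {"steps": [[[0,0,0,0.12,1],[0,0,0,0.12,1],[0,0,0,0.12,1],[0,0,0,0.12,1],[0,0,0,0.12,1],[0,0,0,0.12,1],[0,0,0,0.12,1],[0,0,0,0.12,1],[0,0,0,0.12,1],[0,0,0,0.12,1]]]}}

```text
clock: 33.08
position: [433.4, 199.8, 276.5]
ee_rot: [-0.562, 0.825, 0.014, -0.063]
contact_force: [-0.3, -0.5, 0.5]
gripper_width: 85.6
```

```bash
python3 -c "
from h import *
go(541,288,190,-.69);print(arm.read_state()['joints'].round(3))"
```

```text
clk 33.1 pos [433.4 199.8 276.5] yaw -1.942 tiltxy [-0.119 -0.048] turn -1.252 shift [  3.09 -14.54   6.88] w 85.6 F [-0.3 -0.5  0.5] j6 -1.11
[ 0.74   0.157 -0.1   -0.045 -1.435 -1.107]
```

Request:
{"method": "send_rows", "body": {"steps": [[[0,0,1.5,0,1],[0,0,1.5,0,1],[0,0,1.5,0,1],[0,0,1.5,0,1],[0,0,0,0,1]]]}}

```text
clock: 33.5
position: [430.0, 198.4, 212.2]
ee_rot: [-0.559, 0.827, 0.013, -0.064]
contact_force: [-0.9, -0.2, -0.3]
gripper_width: 85.3
```

```bash
python3 -c "
from h import *
go(541,288,190,-.69);print(arm.read_state()['joints'].round(3))"
```

```text
clk 33.5 pos [430.  198.4 212.2] yaw -1.949 tiltxy [-0.12 -0.05] turn -1.259 shift [  2.88 -14.14   0.42] w 85.3 F [-0.9 -0.2 -0.3] j6 -1.11
[ 0.743  0.191 -0.219 -0.047 -1.283 -1.11 ]
```

Request:
{"method": "send_rows", "body": {"steps": [[[0,0,0,-0.04,1],[0,0,0,-0.04,1],[0,0,0,-0.04,1],[0,0,0,-0.04,1],[0,0,0,-0.04,1],[0,0,0,-0.04,1],[0,0,0,-0.04,1],[0,0,0,-0.04,1],[0,0,0,-0.04,1],[0,0,0,-0.04,1]]]}}

```text
clock: 34.33
position: [438.3, 201.3, 213.6]
ee_rot: [0.718, -0.693, -0.024, 0.061]
contact_force: [-0.2, -0.6, 0.2]
gripper_width: 85.3
```

```bash
python3 -c "
from h import *
go(541,288,190,-.69);print(arm.read_state()['joints'].round(3))"
```

```text
clk 34.3 pos [438.3 201.3 213.6] yaw -1.532 tiltxy [-0.119 -0.055] turn -0.842 shift [  2.44 -13.41   0.64] w 85.3 F [-0.2 -0.6  0.2] j6 -0.69
[ 0.739  0.206 -0.198 -0.041 -1.292 -0.69 ]
```

Request:
{"method": "send_rows", "body": {"steps": [[[0,0,0,-0.08,1],[0,0,0,-0.08,1],[0,0,0,-0.08,1],[0,0,0,-0.08,1],[0,0,0,-0.08,1],[0,0,0,-0.08,1],[0,0,0,-0.08,1],[0,0,0,-0.08,1],[0,0,0,-0.08,1],[0,0,0,-0.08,1]]]}}

```text
clock: 35.17
position: [447.9, 205.1, 217.8]
ee_rot: [0.938, -0.341, -0.044, 0.046]
contact_force: [0.5, 0.1, 0.9]
gripper_width: 85.3
```

```bash
python3 -c "
from h import *
go(541,288,190,-.69);print(arm.read_state()['joints'].round(3))"
```

```text
clk 35.2 pos [447.9 205.1 217.8] yaw -0.700 tiltxy [-0.114 -0.056] turn -0.010 shift [  2.05 -12.55   1.23] w 85.3 F [0.5 0.1 0.9] j6 0.15
[ 0.735  0.218 -0.173 -0.036 -1.302  0.151]
```

Request:
{"method": "send_rows", "body": {"steps": [[[0,0,0,0,1],[0,0,0,0,1],[0,0,0,0,1],[0,0,0,0,1],[0,0,0,0,1],[0,0,0,0,1],[0,0,0,0,1],[0,0,0,0,1],[0,0,0,0,1],[0,0,0,0,1]]]}}

```text
clock: 36.0
position: [450.4, 206.0, 218.8]
ee_rot: [0.937, -0.344, -0.043, 0.046]
contact_force: [-1.0, -0.2, -1.0]
gripper_width: 85.9
```

```bash
python3 -c "
from h import *
go(541,288,190,-.69);print(arm.read_state()['joints'].round(3))"
```

```text
clk 36.0 pos [450.4 206.  218.8] yaw -0.706 tiltxy [-0.113 -0.056] turn -0.016 shift [  1.91 -12.33   1.37] w 85.9 F [-1.  -0.2 -1. ] j6 0.15
[ 0.734  0.222 -0.166 -0.035 -1.304  0.145]
```

Request:
{"method": "send_rows", "body": {"steps": [[[0.15,-0.5,0,0,1],[0.15,-0.5,0,0,1],[0.15,-0.5,0,0,1],[0.15,-0.5,0,0,1],[0.15,-0.5,0,0,1],[0.15,-0.5,0,0,1],[0.15,-0.5,0,0,1],[0.15,-0.5,0,0,1],[0.15,-0.5,0,0,1],[0.15,-0.5,0,0,1]]]}}

```text
clock: 36.83
position: [498.4, 237.2, 211.3]
ee_rot: [0.937, -0.344, -0.043, 0.046]
contact_force: [-0.5, 0.5, 0.1]
gripper_width: 85.7
```

```bash
python3 -c "
from h import *
go(541,288,190,-.69);print(arm.read_state()['joints'].round(3))"
```

```text
clk 36.8 pos [498.4 237.2 211.3] yaw -0.706 tiltxy [-0.113 -0.056] turn -0.016 shift [ 0.17 -6.83  1.34] w 85.7 F [-0.5  0.5  0.1] j6 0.16
[ 0.718  0.324 -0.044 -0.033 -1.325  0.16 ]
```

Request:
{"method": "send_rows", "body": {"steps": [[[0.15,-0.5,0,0,1],[0.15,-0.5,0,0,1],[0.15,-0.5,0,0,1],[0.15,-0.5,0,0,1],[0.15,-0.5,0,0,1],[0.15,-0.5,0,0,1],[0.15,-0.5,0,0,1],[0.15,-0.5,0,0,1],[0.15,-0.5,0,0,1],[0.15,-0.5,0,0,1]]]}}

```text
clock: 37.67
position: [546.6, 268.6, 203.7]
ee_rot: [0.937, -0.344, -0.043, 0.046]
contact_force: [0.6, -0.3, -0.3]
gripper_width: 85.4
```

```bash
python3 -c "
from h import *
go(541,288,190,-.69);print(arm.read_state()['joints'].round(3))"
```

```text
clk 37.7 pos [546.6 268.6 203.7] yaw -0.706 tiltxy [-0.113 -0.057] turn -0.016 shift [-1.59 -1.3   1.31] w 85.4 F [ 0.6 -0.3 -0.3] j6 0.17
[ 0.705  0.427  0.093 -0.031 -1.36   0.171]
```

Request:
{"method": "send_rows", "body": {"steps": [[[-1.2,3.6,0,0,1],[-1.2,3.6,0,0,1],[-1.2,3.6,0,0,1],[0,0,0,0,1],[0,0,0,0,1],[0,0,0,0,1]]]}}

```text
clock: 38.17
position: [448.3, 209.0, 210.6]
ee_rot: [0.936, -0.344, -0.047, 0.052]
contact_force: [-0.3, -1.4, 0.9]
gripper_width: 85.2
```

```bash
python3 -c "
from h import *
go(541,288,190,-.69)"
```

```text
clk 38.2 pos [448.3 209.  210.6] yaw -0.707 tiltxy [-0.123 -0.065] turn -0.017 shift [  2.23 -12.15   0.38] w 85.2 F [-0.3 -1.4  0.9] j6 0.14
```

Request:
{"method": "send_rows", "body": {"steps": [[[0,0,3.5,0,1],[0,0,3.5,0,1],[0,0,0,0,1],[0,0,0,0,1],[0,0,0,0,1]]]}}

```text
clock: 38.58
position: [446.4, 208.7, 143.0]
ee_rot: [0.937, -0.344, -0.043, 0.048]
contact_force: [0.0, -0.3, -0.0]
gripper_width: 85.6
```

```bash
python3 -c "
from h import *
go(541,288,190,-.69)"
```

```text
clk 38.6 pos [446.4 208.7 143. ] yaw -0.706 tiltxy [-0.114 -0.06 ] turn -0.016 shift [  2.01 -11.48  -6.22] w 85.6 F [ 0.  -0.3 -0. ] j6 0.14
```

Request:
{"method": "send_rows", "body": {"steps": [[[0,0,-0.8,0,1],[0,0,-0.8,0,1],[0,0,-0.8,0,1],[0,0,-0.8,0,1],[0,0,-0.8,0,1],[0,0,-0.8,0,1],[0,0,-0.8,0,1],[0,0,-0.8,0,1],[0,0,-0.8,0,1],[0,0,-0.8,0,1]]]}}

```text
clock: 39.42
position: [460.6, 216.5, 238.0]
ee_rot: [0.937, -0.343, -0.039, 0.042]
contact_force: [-0.6, 0.7, -1.0]
gripper_width: 85.5
```

```bash
python3 -c "
from h import *
go(541,288,190,-.69)"
```

```text
clk 39.4 pos [460.6 216.5 238. ] yaw -0.704 tiltxy [-0.102 -0.053] turn -0.014 shift [  1.87 -11.07   3.57] w 85.5 F [-0.6  0.7 -1. ] j6 0.14
```

A fast drop followed by a slow rise recovers the tilt (-0.123→-0.102). I'll repeat that cycle in free space.

Request:
{"method": "send_rows", "body": {"steps": [[[0,0,3.8,0,1],[0,0,3.8,0,1],[0,0,-0.8,0,1],[0,0,-0.9,0,1],[0,0,-0.9,0,1],[0,0,-0.9,0,1],[0,0,-0.9,0,1],[0,0,-0.9,0,1],[0,0,-0.9,0,1],[0,0,-0.9,0,1]]]}}

```text
clock: 40.25
position: [468.9, 220.2, 258.0]
ee_rot: [0.939, -0.342, -0.03, 0.034]
contact_force: [-0.3, 0.1, 0.1]
gripper_width: 85.5
```

Request:
{"method": "send_rows", "body": {"steps": [[[0,0,3.8,0,1],[0,0,3.8,0,1],[0,0,-0.8,0,1],[0,0,-0.9,0,1],[0,0,-0.9,0,1],[0,0,-0.9,0,1],[0,0,-0.9,0,1],[0,0,-0.9,0,1],[0,0,-0.9,0,1],[0,0,-0.9,0,1]]]}}

```text
clock: 41.08
position: [484.5, 227.2, 302.2]
ee_rot: [0.94, -0.341, -0.009, 0.011]
contact_force: [-0.5, 0.3, -0.3]
gripper_width: 85.5
```

```bash
python3 -c "
from h import *
go(541,288,190,-.69)"
```

```text
clk 41.1 pos [484.5 227.2 302.2] yaw -0.695 tiltxy [-0.025 -0.015] turn -0.005 shift [ 0.6  -8.59 10.99] w 85.5 F [-0.5  0.3 -0.3] j6 0.14
```

Request:
{"method": "send_rows", "body": {"steps": [[[0,0,0,0,1],[0.3,-1.8,0,0,1],[0.3,-1.8,0,0,1],[0.3,-1.8,0,0,1],[0.3,-1.8,0,0,1],[0,0,0,0,1],[0,0,0,0,1]]]}}

```text
clock: 41.67
position: [548.5, 278.4, 332.7]
ee_rot: [0.94, -0.34, 0.004, -0.005]
contact_force: [0.2, -0.8, 0.7]
gripper_width: 85.7
```

```bash
python3 -c "
from h import *
go(541,288,190,-.69)"
```

```text
clk 41.7 pos [548.5 278.4 332.7] yaw -0.695 tiltxy [0.01  0.006] turn -0.005 shift [-1.25 -0.09 14.27] w 85.7 F [ 0.2 -0.8  0.7] j6 0.14
```

Tilt is now about 0.01. I'll descend slowly and re-measure the head.

Request:
{"method": "send_rows", "body": {"steps": [[[-0.1,0,1,0,1],[-0.1,0,1,0,1],[-0.1,0,1,0,1],[-0.1,0,1,0,1],[-0.1,0,1,0,1],[-0.1,0,1,0,1],[-0.1,0,1,0,1],[-0.1,0,1,0,1],[-0.1,0,1,0,1],[-0.1,0,1,0,1]]]}}

```text
clock: 42.5
position: [537.4, 282.3, 227.7]
ee_rot: [0.94, -0.341, 0.004, -0.006]
contact_force: [-0.5, 0.4, -0.0]
gripper_width: 85.3
```

```bash
cat > pump.py <<'E'
from h import *
go(541,288,150,-.69);C=cam('wrist');save(C,'w14');P=cloud(C)
n=np.hypot(P[:,0]-545,P[:,1]-288)<65
q=P[n&(P[:,2]>140)&(P[:,2]<162)][:,:2].astype(np.float32);c,(w,h),a=cv2.minAreaRect(q);print('rect',len(q),c,w,h,a)
m=q.mean(0)-np.array(c)
l=np.deg2rad(a+(90 if h>w else 0));u=np.array([np.cos(l),np.sin(l)]);u=u*np.sign(-u@m)  # mass is at the head
print('head',np.array(c)-u*(max(w,h)/2-14),'spout yaw',np.arctan2(u[1],u[0]))
E
python3 pump.py
```

```text
clk 42.5 pos [537.4 282.3 227.7] yaw -0.695 tiltxy [0.012 0.008] turn -0.005 shift [-0.12 -0.56  7.78] w 85.3 F [-0.5  0.4 -0. ] j6 0.12
rect 1442 (550.3951416015625, 278.0625915527344) 27.417911529541016 58.89855194091797 39.029510498046875
head [540.66641457 290.06392474] spout yaw -0.8896028631622868
```

Run:
```python
from h import *
C=load('w14');P=cloud(C)
for h in((541,289),(543,287)):
  d=np.hypot(P[:,0]-h[0],P[:,1]-h[1])
  for lo,hi in((20,30),(30,38),(38,55)):
    q=P[(d>lo)&(d<hi)&(P[:,2]>140)&(P[:,2]<162)];m=q.mean(0);print(h,lo,len(q),m.round(1),np.arctan2(m[1]-h[1],m[0]-h[0]).round(3))
a=proj(C,[541,289,155])[0].astype(int);print(a)
cv2.imwrite('pics/w14c.png',cv2.resize(C[0][100:280,220:420],None,fx=3,fy=3))
```

```text
(541, 289) 20 167 [560.5 273.7 151.1] -0.666
(541, 289) 30 121 [567.7 268.  150.2] -0.666
(541, 289) 38 106 [573.3 263.4 149.2] -0.67
(543, 287) 20 155 [562.7 272.  150.8] -0.653
(543, 287) 30 127 [569.8 266.2 150. ] -0.661
(543, 287) 38 61 [574.5 262.7 148.7] -0.656
[312 197]
```

View pics/w14c.png

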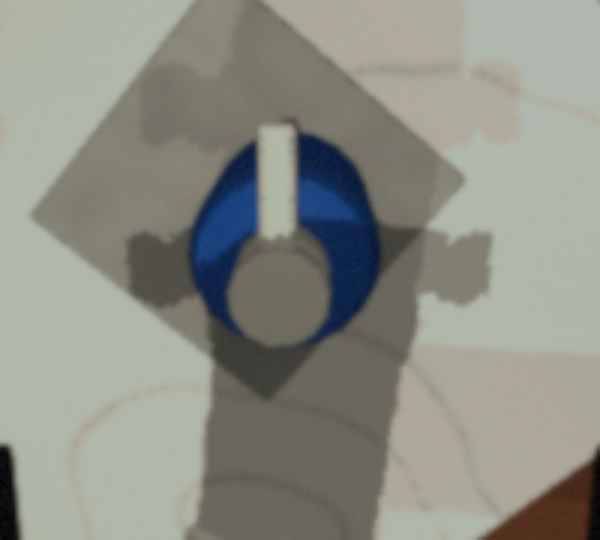

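The pump stands upright on the pad, its spout straight along tool x and its head centre at (313,198), i.e. world (541,289).

Request:
{"method": "send_rows", "body": {"steps": [[[0,-0.2,0.6,0,1],[0,-0.2,0.9,0,1],[0,-0.1,0.9,0,1],[0,0,0.9,0,1],[0,0,0.9,0,1],[0,0,0.9,0,1],[0,0,0.6,0,1],[0,0,0.3,0,1],[0,0,0,0,1]]]}}

```text
clock: 43.3
position: [539.7, 285.9, 157.1]
ee_rot: [0.94, -0.341, 0.002, -0.003]
contact_force: [-0.1, -0.1, -0.1]
gripper_width: 85.4
```

```bash
sed -i 's/^go(541,288,150/go(541,288.5,97/' pump.py && python3 pump.py && python3 -c "
from h import *
C=load('w14');print(proj(C,[541,288.5,155]));g=C[0].astype(int);b=np.argwhere((g[:,:,0]>g[:,:,2]+30));print('blue cols',np.percentile(b[:,1],[2,50,98]))"
```

```text
clk 43.3 pos [539.7 285.9 157.1] yaw -0.696 tiltxy [0.006 0.004] turn -0.006 shift [-0.08 -0.25  6.01] w 85.4 F [-0.1 -0.1 -0.1] j6 0.12
rect 2661 (552.2782592773438, 279.3959655761719) 27.155122756958008 58.89794158935547 47.937923431396484
head [540.80864324 289.74577749] spout yaw -0.7341217263480897
[[315.86855753 229.40879386]]
blue cols [279. 328. 354.]
```

Request:
{"method": "send_rows", "body": {"steps": [[[-0.03,-0.15,0.6,0,1],[-0.03,-0.1,0.9,0,1],[0,0,0.9,0,1],[0,0,0.9,0,1],[0,0,0.9,0,1],[0,0,0.7,0,1],[0,0,0.4,0,1],[0,0,0.2,0,1],[0,0,0,0,1]]]}}

```text
clock: 44.1
position: [542.0, 289.1, 97.2]
ee_rot: [0.94, -0.341, 0.003, -0.003]
contact_force: [-0.3, -0.1, -0.1]
gripper_width: 85.0
```

```bash
python3 -c "
from h import *
go(541,289,97,-.69)"
```

```text
clk 44.1 pos [542.  289.1  97.2] yaw -0.695 tiltxy [0.008 0.005] turn -0.005 shift [-0.08  0.07  0.02] w 85.0 F [-0.3 -0.1 -0.1] j6 0.12
```

Perfect. Close and lift slowly.

Request:
{"method": "send_rows", "body": {"steps": [[[0,0.05,0,0,0.5],[0,0,0,0,0],[0,0,0,0,0],[0,0,0,0,0],[0,0,0,0,0],[0,0,0,0,0],[0,0,0,0,0],[0,0,0,0,0],[0,0,0,0,0],[0,0,0,0,0]]]}}

```text
clock: 44.93
position: [542.4, 289.2, 98.9]
ee_rot: [0.94, -0.341, 0.004, -0.005]
contact_force: [0.5, -0.3, 0.7]
gripper_width: 26.4
```

```bash
python3 -c "
from h import *
go(541,289,97,-.69)"
```

```text
clk 44.9 pos [542.4 289.2  98.9] yaw -0.695 tiltxy [0.01  0.006] turn -0.005 shift [-0.1   0.11  0.18] w 26.4 F [ 0.5 -0.3  0.7] j6 0.12
```

Request:
{"method": "send_rows", "body": {"steps": [[[0,0,-0.4,0,0],[0,0,-0.8,0,0],[0,0,-0.9,0,0],[0,0,-0.9,0,0],[0,0,-0.9,0,0],[0,0,-0.9,0,0],[0,0,-0.9,0,0],[0,0,-0.9,0,0],[0,0,-0.9,0,0],[0,0,-0.9,0,0]]]}}

```text
clock: 45.77
position: [539.5, 287.3, 188.6]
ee_rot: [0.94, -0.341, 0.001, -0.002]
contact_force: [0.8, -0.1, -3.0]
gripper_width: 26.1
```

```bash
python3 -c "
from h import *
go(518.7,-304.5,195,-.69)"
```

```text
clk 45.8 pos [539.5 287.3 188.6] yaw -0.697 tiltxy [0.004 0.004] turn -0.007 shift [36.07 46.96 -0.86] w 26.1 F [ 0.8 -0.1 -3. ] j6 0.12
```

Request:
{"method": "send_rows", "body": {"steps": [[[0.3,0.4,-0.2,0,0],[0.6,0.8,-0.2,0,0],[0.6,0.8,-0.2,0,0],[0.6,0.8,-0.2,0,0],[0.6,0.8,-0.2,0,0],[0.6,0.8,-0.2,0,0],[0.6,0.8,-0.2,0,0],[0.6,0.8,-0.2,0,0],[0.6,0.8,-0.2,0,0],[0.6,0.8,-0.2,0,0]]]}}

```text
clock: 46.6
position: [533.0, 182.5, 210.8]
ee_rot: [0.94, -0.341, 0.001, -0.002]
contact_force: [-0.5, 0.3, -2.4]
gripper_width: 26.2
```

```bash
python3 -c "
from h import *
go(518.7,-304.5,195,-.69)"
```

```text
clk 46.6 pos [533.  182.5 210.8] yaw -0.697 tiltxy [0.004 0.004] turn -0.007 shift [29.89 38.48  1.39] w 26.2 F [-0.5  0.3 -2.4] j6 0.26
```

Tilt held. Continuing at the same pace.

Request:
{"method": "send_rows", "body": {"steps": [[[0.62,0.8,0,0,0],[0.62,0.8,0,0,0],[0.62,0.8,0,0,0],[0.62,0.8,0,0,0],[0.62,0.8,0,0,0],[0.62,0.8,0,0,0],[0.62,0.8,0,0,0],[0.62,0.8,0,0,0],[0.62,0.8,0,0,0],[0.62,0.8,0,0,0]]]}}

```text
clock: 47.43
position: [528.6, 70.1, 210.7]
ee_rot: [0.94, -0.341, 0.001, -0.003]
contact_force: [0.5, -1.3, -3.5]
gripper_width: 26.2
```

Request:
{"method": "send_rows", "body": {"steps": [[[0.62,0.8,0,0,0],[0.62,0.8,0,0,0],[0.62,0.8,0,0,0],[0.62,0.8,0,0,0],[0.62,0.8,0,0,0],[0.62,0.8,0,0,0],[0.62,0.8,0,0,0],[0.62,0.8,0,0,0],[0.62,0.8,0,0,0],[0.62,0.8,0,0,0]]]}}

```text
clock: 48.27
position: [524.2, -42.3, 210.4]
ee_rot: [0.94, -0.341, 0.001, -0.003]
contact_force: [-0.3, 0.1, -3.2]
gripper_width: 26.1
```

Request:
{"method": "send_rows", "body": {"steps": [[[0.62,0.8,0,0,0],[0.62,0.8,0,0,0],[0.62,0.8,0,0,0],[0.62,0.8,0,0,0],[0.62,0.8,0,0,0],[0.62,0.8,0,0,0],[0.62,0.8,0,0,0],[0.62,0.8,0,0,0],[0.62,0.8,0,0,0],[0.62,0.8,0,0,0]]]}}

```text
clock: 49.1
position: [519.8, -154.7, 209.8]
ee_rot: [0.94, -0.341, 0.001, -0.003]
contact_force: [-0.8, 0.9, -3.6]
gripper_width: 25.9
```

```bash
python3 -c "
from h import *
go(518.7,-304.5,195,-.69)"
```

```text
clk 49.1 pos [ 519.8 -154.7  209.8] yaw -0.697 tiltxy [0.005 0.004] turn -0.007 shift [ 9.45 11.63  1.42] w 25.9 F [-0.8  0.9 -3.6] j6 0.87
```

Request:
{"method": "send_rows", "body": {"steps": [[[0.62,0.78,0,0,0],[0.62,0.78,0,0,0],[0.62,0.78,0,0,0],[0.62,0.78,0,0,0],[0.62,0.78,0,0,0],[0.62,0.78,0,0,0],[0.62,0.78,0,0,0],[0.62,0.78,0,0,0],[0.62,0.78,0,0,0],[0.62,0.78,0,0,0]]]}}

```text
clock: 49.93
position: [516.8, -265.5, 209.0]
ee_rot: [0.94, -0.341, 0.001, -0.003]
contact_force: [0.4, 0.3, -3.4]
gripper_width: 26.3
```

Request:
{"method": "send_rows", "body": {"steps": [[[0.62,0.75,0,0,0],[0.62,0.75,0,0,0],[0.5,0.6,0,0,0],[0.3,0.4,0,0,0],[0.1,0.1,0,0,0],[0,0,0,0,0]]]}}

```text
clock: 50.43
position: [516.2, -305.4, 208.2]
ee_rot: [0.939, -0.343, 0.001, -0.003]
contact_force: [1.1, 0.1, -2.7]
gripper_width: 26.0
```

```bash
python3 -c "
from h import *
go(518.7,-304.5,115,-.69)
for n in('top','top3','w8'):
  P=cloud(load(n));d=np.hypot(P[:,0]-519,P[:,1]+305);m=(P[:,2]>(27.5 if n=='w8' else 26))&(P[:,2]<33)&(d<60)&(d>44);print(n,m.sum(),circ(P[m]).round(1))
print(at_z(load('w8'),316,154,30), at_z(load('top'),411,172,30))
"
```

```text
clk 50.4 pos [ 516.2 -305.4  208.2] yaw -0.700 tiltxy [0.004 0.004] turn -0.010 shift [ 0.13 -0.18  9.32] w 26.0 F [ 1.1  0.1 -2.7] j6 1.14
top 218 [ 518.9 -305.4   50.6]
top3 234 [ 519.  -305.4   50.5]
w8 1142 [ 522.1 -305.8   51.5]
[ 523.85964358 -308.28665418   30.        ] [ 518.32962117 -305.09488258   30.        ]
```

Request:
{"method": "send_rows", "body": {"steps": [[[0.1,-0.1,0.5,0,0],[0.1,-0.1,0.9,0,0],[0,0,1.0,0,0],[0,0,1.0,0,0],[0,0,1.0,0,0],[0,0,1.0,0,0],[0,0,1.0,0,0],[0,0,1.0,0,0],[0,0,0.9,0,0],[0,0,0.5,0,0]]]}}

```text
clock: 51.27
position: [519.3, -302.3, 110.2]
ee_rot: [0.94, -0.341, -0.0, -0.003]
contact_force: [0.1, -0.3, -3.4]
gripper_width: 25.8
```

```bash
python3 -c "
from h import *
go(520,-305.5,98,-.69)"
```

```text
clk 51.3 pos [ 519.3 -302.3  110.2] yaw -0.697 tiltxy [0.002 0.005] turn -0.007 shift [0.26 0.21 1.22] w 25.8 F [ 0.1 -0.3 -3.4] j6 1.14
```

Request:
{"method": "send_rows", "body": {"steps": [[[0.15,0.1,0.1,0,0],[0.1,0.05,0.2,0,0],[0,0,0.2,0,0],[0,0,0.2,0,0],[0,0,0.1,0,0],[0,0,0,0,0]]]}}

```text
clock: 51.77
position: [520.7, -305.7, 100.8]
ee_rot: [0.94, -0.341, -0.0, -0.003]
contact_force: [0.4, 0.3, -2.4]
gripper_width: 26.0
```

Request:
{"method": "send_rows", "body": {"steps": [[[0,0,0.1,0,0],[0,0,0.1,0,0],[0,0,0.05,0,0],[0,0,0,0,0]]]}}

```text
clock: 52.1
position: [521.3, -306.0, 99.2]
ee_rot: [0.94, -0.341, 0.001, -0.003]
contact_force: [0.5, -0.1, -2.4]
gripper_width: 26.0
```

Request:
{"method": "send_rows", "body": {"steps": [[[0,0,0.1,0,0],[0,0,0.1,0,0],[0,0,0,0,0],[0,0,0,0,0]]]}}

```text
clock: 52.43
position: [521.8, -306.2, 98.0]
ee_rot: [0.94, -0.341, 0.002, -0.002]
contact_force: [0.3, 0.5, -2.2]
gripper_width: 26.1
```

Request:
{"method": "send_rows", "body": {"steps": [[[0,0,0.15,0,0],[0,0,0.05,0,0],[0,0,0,0,0.45],[0,0,0,0,0.6],[0,0,0,0,0.9],[0,0,0,0,1],[0,0,0,0,1],[0,0,0,0,1]]]}}

```text
clock: 53.1
position: [524.3, -307.6, 99.4]
ee_rot: [0.94, -0.34, 0.005, -0.002]
contact_force: [-0.2, 0.8, 0.4]
gripper_width: 85.5
```

```bash
python3 -c "
from h import *
go(520,-305.5,200,-.69)"
```

```text
clk 53.1 pos [ 524.3 -307.6   99.4] yaw -0.695 tiltxy [ 0.011 -0.001] turn -0.005 shift [ -0.37   0.05 -10.06] w 85.5 F [-0.2  0.8  0.4] j6 1.14
```

Request:
{"method": "send_rows", "body": {"steps": [[[0,0,-0.5,0,1],[0,0,-0.9,0,1],[0,0,-0.9,0,1],[0,0,-0.9,0,1],[0,0,-0.9,0,1],[0,0,-0.9,0,1],[0,0,-0.9,0,1],[0,0,-0.9,0,1],[0,0,-0.9,0,1],[0,0,-0.9,0,1]]]}}

```text
clock: 53.93
position: [523.0, -307.5, 194.7]
ee_rot: [0.94, -0.34, 0.006, -0.002]
contact_force: [-0.3, -0.4, 0.1]
gripper_width: 85.4
```

Request:
{"method": "send_rows", "body": {"steps": [[[0,0,-1.0,0,1],[0,0,-1.0,0,1],[-1.5,-1.5,-0.5,0,1],[-2.0,-2.0,0,0,1],[-2.0,-2.0,0,0,1],[-2.0,-2.0,0,0,1],[-2.0,-2.0,0,0,1],[-1.0,-1.0,0,0,1],[0,0,0,0,1]]]}}

```text
clock: 54.68
position: [510.5, -156.3, 228.7]
ee_rot: [0.94, -0.342, 0.01, -0.002]
contact_force: [-0.2, 0.3, 0.4]
gripper_width: 85.3
```

```bash
cat > chk.py <<'E'
from h import *
go(520,-305.5,200,-.69);C=cam('top');save(C,'top4');P=cloud(C);f=lambda q:cv2.minAreaRect(q[:,:2].astype(np.float32))
def near(x,y,r,a,b):return P[(np.hypot(P[:,0]-x,P[:,1]-y)<r)&(P[:,2]>a)&(P[:,2]<b)]
q=near(520,-305,70,140,165);print('pump head+spout',len(q),q.mean(0).round(1),f(q),'zmax',q[:,2].max() if len(q) else 0)
q=near(520,-305,70,152.5,165);print('head top',len(q),q.mean(0).round(1))
q=near(547,-111,60,50,64);print('bar',len(q),q.mean(0).round(1),f(q))
q=near(523,97,36,84,96);print('small rim',len(q),circ(q).round(1) if len(q)>9 else '')
q=near(523,97,60,70,78);print('big rim',len(q),circ(q).round(1) if len(q)>9 else '')
q=near(688,61,45,38,52);print('tin',len(q),q.mean(0).round(1))
o=load('top');P=cloud(o);q=near(688,61,45,38,52);print('tin before',q.mean(0).round(1))
print('clipper area diff',cv2.absdiff(C[0][98:128,345:382],o[0][98:128,345:382]).mean())
cv2.imwrite('pics/final.png',C[0])
E
python3 chk.py
```

```text
clk 54.7 pos [ 510.5 -156.3  228.7] yaw -0.699 tiltxy [ 0.019 -0.004] turn -0.009 shift [10.18 10.93  2.94] w 85.3 F [-0.2  0.3  0.4] j6 0.86
pump head+spout 152 [ 524.2 -310.5  153.9] ((531.6403198242188, -312.37957763671875), (26.413408279418945, 59.34311294555664), 62.175472259521484) zmax 160.05905046412408
head top 111 [ 520.5 -307.6  155.6]
bar 224 [ 531.7 -105.5   56.1] ((528.1398315429688, -109.73674011230469), (76.07561492919922, 31.567575454711914), 89.94734954833984)
small rim 0 
big rim 0 
tin 30 [714.9  67.2  45. ]
tin before [687.2  64.7  44.8]
clipper area diff 55.56636636636637
```

Request:
{"method": "send_rows", "body": {"steps": [[[-0.3,1.0,-0.2,0,1],[-0.6,1.8,-0.2,0,1],[-0.8,2.2,-0.2,0,1],[-0.8,2.2,-0.2,0,1],[-0.8,2.2,0,0,1],[-0.8,2.2,0,0,1],[-0.8,2.2,0,0,1],[-0.6,1.5,0,0,1],[-0.3,0.8,0,0,1],[0,0,0,0,1]]]}}

```text
clock: 55.57
position: [344.1, -256.7, 236.3]
ee_rot: [0.937, -0.349, 0.009, -0.0]
contact_force: [-0.2, 0.6, -0.5]
gripper_width: 85.4
```

```bash
python3 chk.py; python3 -c "
from h import *
C=cam('side');save(C,'s5');P=cloud(C)
q=P[(np.hypot(P[:,0]-521,P[:,1]+306)<45)&(P[:,2]>35)&(P[:,2]<110)]
from scipy.optimize import least_squares
for lo in(35,60,85):
  k=q[(q[:,2]>lo)&(q[:,2]<lo+20)&(np.hypot(q[:,0]-521,q[:,1]+306)<40)]
  if len(k)>9:print('bottle',lo,len(k),least_squares(lambda p:np.hypot(k[:,0]-p[0],k[:,1]-p[1])-31,[525,-303],loss='soft_l1').x.round(1))
"
```

```text
clk 55.6 pos [ 344.1 -256.7  236.3] yaw -0.713 tiltxy [ 0.017 -0.006] turn -0.023 shift [16.61 -7.4   3.96] w 85.4 F [-0.2  0.6 -0.5] j6 1.12
pump head+spout 155 [ 524.  -310.1  153.7] ((531.8372192382812, -312.2723693847656), (26.5560245513916, 59.50244903564453), 62.58256149291992) zmax 160.3945192656795
head top 108 [ 520.2 -307.3  155.6]
bar 428 [ 543.8 -109.    56.4] ((544.4451293945312, -109.3865966796875), (47.295799255371094, 74.81780242919922), 22.5244140625)
small rim 102 [520.1  97.   29.4]
big rim 166 [520.7  99.1  46. ]
tin 392 [687.2  64.9  44.8]
tin before [687.2  64.7  44.8]
clipper area diff 12.254054054054054
bottle 35 140 [ 519.6 -305. ]
bottle 60 144 [ 519.7 -305. ]
bottle 85 145 [ 519.7 -304.9]
```

The pump is upright (bottle axis constant over its height) and under 1 mm from the saucer centre. The bar and the nested dippers are within 2–3 mm, and the tin is unmoved. Handing in.

```bash
python3 -c "
from bench import job
print(job.job_done())"
```

```text
the job is handed in; nothing more can be done
None
```

All three things are back in their right places and the job was handed in at about 56 s of the 134 s. I moved the pump to the stone pad, nested the small dipper in the big one, laid the bar in the dish, then stood the pump on the saucer.

The last checks, from the top, side and wrist depth images:

| Item | Last measured result |
|---|---|
| Pump | About 1 mm from the saucer centre and upright (same axis at three heights) |
| Soap bar | Within about 3 mm of the dish centre, about 1° off lengthwise, lying flat |
| Dippers | Rim centres about 2 mm apart, handles about 120° apart |
| Tin | Unmoved |

Some things went wrong or did not agree:
- **First grasp:** The real fingertips sit about 31 mm behind the reported tool point. My first pump grasp therefore closed on air above the head, and I corrected every later height for it.
- **Tool tilt:** Fast moves tilted the tool, up to about 0.13 rad. I worked it back to about 0.01 rad before gripping the pump the second time.
- **Camera agreement:** The wrist and top cameras differed by 3–4 mm on some positions, well inside the tolerances.
- **Nail clipper:** I checked it only by comparing images. There was a small brightness difference, which I put down to shadow, and the arm never went near it.

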